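# Aim the drying fan and hold its speed dial at the third click

## Robot

A 7-joint arm with a two-finger parallel gripper is mounted at the origin on the work surface. World frame = base frame: x ahead of the robot, y to its left, z up, the work surface at z = 0. Lengths are in m, angles in rad, forces in N, time in s.
With the tool pointing down it reaches from about 0.425 to 0.875 m from the base axis. Payload 4.7 kg.
Tool frame: the origin (TCP) lies midway between the tips of the shut fingers; the grasp point (between the pads) lies 19 mm behind it (ctrl.grip_point_offset is the distance from the TCP to the grasp point, in m); z points along the fingers, y is the line along which they close (so a half turn about z gives the same grasp; the last joint's range is limited). The gripper opens to 87 mm and grips with 3 to 60 N. Pads are 19 mm wide; open, the fingers measure 117 mm over their backs; the gripper's body (75 mm by 190 mm) begins 51 mm behind the grasp point.
Start: joints at [1.205, 0.321, -0.07, 1.45, 0.023, 1.371, -0.057], TCP at [0.241, -0.604, 0.202] pointing down, gripper open.
Joint ranges: [-2.86, 2.86], [-0.3, 2.09], [-1.38, 1.24], [0.06, 2.45], [-1.56, 4.7], [0.09, 2.05], [-2.69, 2.69]. Speed limits (rad/s): [2.57, 2.57, 3.14, 3.14, 3.14, 3.14, 3.14].

## Interface

Orientations are given as a rotation vector (axis times angle).
In Python, from bench import ctrl gives the robot as it stands. The module is installed in compiled form; this text tells all that it offers.
- The arm moves only by the shell command python3 -m handwheel 'ROWS' [OPENING] [FORCE]. ROWS is JSON, a list of rows, each an object of numbers: "x", "y", "z": the shift along the tool's x, y, z in m; "wx", "wy", "wz": the turn, a rotation vector about the tool's x, y, z in degrees. A call has 1 to 10 rows; each row is the pose to reach, as a shift and turn from the pose commanded when the call began, along the tool's axes at that moment; what a row does not reach only later rows make up. A row lasts 1/12 s, in which the tool goes at most 41.7 mm and 7.16 degrees, less where a joint would pass 70% of its speed; a pose out of reach is approached as far as the arm can. A call with a gripper value outside its range is refused whole. OPENING is the finger opening in m, from 0 to 0.087, set as the call begins (- or left out, the last holds). The fingers move at their own pace and stop on an object; FORCE is the grip in N (left out, the last holds). Time passes only in rows, so rows that repeat a pose let the fingers close. It gives the time, the measured TCP pose, the force, the opening and the grip force at its end, in the units of the state.
- ctrl.get_state(): the state, without advancing time (a new reading comes with each control period).
- ctrl.get_image(name): name is "side" or "top" or "wrist"; returns a dict with "image" (400x640x3 uint8, red, green, blue), "K" (3x3 intrinsics, pixels), "world_to_cam" (4x4, takes a point from world to camera coordinates); the wrist camera has in their place "hand_eye" (4x4, takes a point from camera to tool coordinates, whose origin is the TCP and whose axes are the flange's). Camera axes: x right, y down, z forward; pixel columns grow to the right and rows downward; lengths in m; the calibration is good to about 2 mm. The wrist camera is an equidistant fisheye: a pixel r from the principal point sees the ray r / f radians off the axis. A picture is of the moment at which its call begins: read the wrist's pose just before it. There is no depth.
- ctrl.close_job(): hands the job in; it is judged then, once.
The state is a dict: "time": time; "joint_positions": joint angles; "qd": joint speeds; "joint_torque": joint torques, N m; "position": TCP position; "tool_rot": TCP orientation; "ft_force": force on the tool from outside, world axes, zero at the start; "torque": the same for the moment, N m; "grip_width": opening from 0.0 (shut) to 1.0 (fully open); "grip_force": force on a finger pad.
Only numpy, scipy, OpenCV 4.12 (cv2) and the standard library are available. Lean on these libraries where they do the work, as an engineer would, in place of code of your own. Each camera call takes 0.05 s, during which the arm holds its last target. There are 200 camera calls.

## Task

Turn and tilt the counter fan's head by its black ball knob until it blows straight at the middle of the freshly washed blue bowl. Then, with the fingers, press the red paddle of the fan's spring-return speed dial down past its first two clicks to the third (the green mark, short of its end stop), and finish while still holding it there: do not let go. The fan must stay aimed, and the bowls, mug, glass, jar and bottle must stay where they stand.

Things in the scene. Friction and masses are not known exactly. Their poses are not given: they have to be found in the camera images.
- fan_swivel (a joint): swivel of the fan head, rad, about the upright axis through the fan head's pivot; grows anticlockwise seen from above, 0 = blowing along the plinth's forward direction (the x axis of dial_axis), stops at -1.6 and 1.6. Stiff (about 0.10 N m of friction): stays where it is left.
- fan_tilt (a joint): tilt of the fan head, rad, about the level cross axis through its pivot; 0 = blowing level, positive = nose down, stops at -0.35 and 0.70. Stiff (about 0.16 N m): stays where it is left.
- fan_head (a point): the fan head's pivot, 180 mm above the counter, where the swivel and tilt axes cross; it stays put, and turns with the head: x = the way the fan blows (the air's centre line runs along x from this point), y = tilt axis, z = the head's up. The head is a white motor pod (64 mm diameter) with a round brass wire cage in front (132 mm diameter, 50 to 86 mm ahead of the pivot), in a brass fork on a slim post, on a dark navy plinth (175 x 345 x 20 mm).
- fan_knob (a point): centre of the black ball knob (26 mm diameter) on a 10 mm steel stalk above the back of the fan head, by which the head is swivelled and tilted; fixed to the head at x -65, y 0, z +65 mm in fan_head's axes. The stalk goes from the ball down and forward to the pod; the ball is clear on both sides.
- speed_dial (a joint): turn of the spring-return speed dial, rad: 0 = at rest, paddle 0.30 rad above level; grows as the paddle is pressed down; clicks (felt as dips of 1 to 2 N in the resistance just before each) at 0.3 (yellow mark), 0.6 (orange mark) and 0.9 (green mark, the third); end stop at 1.15. The spring always drives it back to 0: pressing straight down near the paddle's end takes about 4 N at first, about 8 N around the third click.
- dial_axis (a point): centre of the dial's hub, 100 mm above the counter, on the dark plinth, 200 mm from the fan's pivot to the fan's right (the plinth's -y); its axes are the plinth's and do not turn: x = forward (the paddle points this way), y = the dial's axle, z up. An index rail with coloured marks runs 46 mm to the right (-y) of the paddle's middle; its upper end is 134 mm above the counter. The navy housing behind the hub is 125 mm high.
- dial_paddle (a point): middle of the upper face of the red paddle (36 mm long, 30 mm wide) at the end of the dial's arm; it turns with the dial. It lies 70 mm out from dial_axis along the arm and 6 mm above the arm's middle line; x = outward along the arm, z = out of the paddle's upper face. At rest it is about 126 mm above the counter, at the third click about 65 mm.
- blue_bowl_mid (a point): middle (30 mm above the counter, half-way up) of the blue ceramic bowl, 130 mm across the rim, 60 mm high, upright on the counter beyond the fan; the thing to aim at. Loose, not to be moved.
- bowl_white: white ceramic bowl, 140 mm across, 65 mm high, origin at the centre of its underside; bystander
- mug: white ceramic mug, 80 mm across, 90 mm high, handle at its own +y, origin at the centre of its underside; bystander
- tumbler: amber glass tumbler, 70 mm across, 110 mm high, origin at the centre of its underside; bystander
- jar: clear glass jar with brass lid, 80 mm across, 120 mm high, origin at the centre of its underside; bystander
- oil_bottle: green glass bottle, 60 mm across, 200 mm high, origin at the centre of its underside; bystander
Not all that is in view belongs to the job. What is shaped like the part that bears blue_bowl_mid but orange, pink or yellow is not meant.

How it is judged:
By the outcome, as a careful person would: the job done as asked, in the order asked, and still so for the second after the job is handed in, while the arm keeps its last pose, push and grip.
It also fails if it takes over 67 s, if anything falls off the work surface, if the arm or the gripper's body presses on something with over 40 N, if the wrist force passes 120 N, or if a joint passes its speed limit or range.

## Working session

There is one attempt and no reset: what is moved stays moved. The work goes in short steps, Python scripts to look and compute and a shell command to move; the robot and the scene stay as the last step left them, time stands still between calls to the robot, and variables do not carry over. Pictures are saved under pics/ and viewed, at most 10 in all, crops included, and the job is handed in when it is done.

```bash
mkdir -p pics; python3 - <<'E'
from bench import ctrl
import cv2,numpy as np
s=ctrl.get_state();print({k:np.round(v,3).tolist() for k,v in s.items()})
for n in("top","side"):
    d=ctrl.get_image(n);cv2.imwrite(f"pics/{n}0.png",d["image"][...,::-1]);print(n,d["K"].tolist(),np.round(d["world_to_cam"],4).tolist())
E
```

```text
{'time': 0.0, 'joint_positions': [1.205, 0.322, -0.07, 1.452, 0.023, 1.371, -0.057], 'qd': [-0.003, 0.0, 0.0, 0.001, 0.0, 0.0, -0.001], 'joint_torque': [0.001, -49.129, -0.404, -31.252, -0.064, 0.044, 0.0], 'position': [0.241, -0.603, 0.201], 'tool_rot': [-3.083, -0.593, 0.001], 'ft_force': [-0.222, 0.444, 0.359], 'torque': [0.002, -0.03, 0.021], 'grip_force': 0.0, 'grip_width': 0.998}
top [[383.2889205577327, 0.0, 312.6291972138066], [0.0, 383.2889205577327, 207.78190398672314], [0.0, 0.0, 1.0]] [[-0.0113, -0.9999, 0.0112, 0.0139], [-0.9933, 0.0099, -0.1153, 0.5447], [0.1151, -0.0125, -0.9933, 1.3435], [0.0, 0.0, 0.0, 1.0]]
side [[380.7148437568367, 0.0, 316.74505136084764], [0.0, 380.7148437568367, 197.5221092732469], [0.0, 0.0, 1.0]] [[-0.8603, -0.5094, -0.0205, 0.497], [-0.3431, 0.6082, -0.7158, 0.278], [0.3772, -0.6087, -0.698, 1.069], [0.0, 0.0, 0.0, 1.0]]
```

View pics/top0.png

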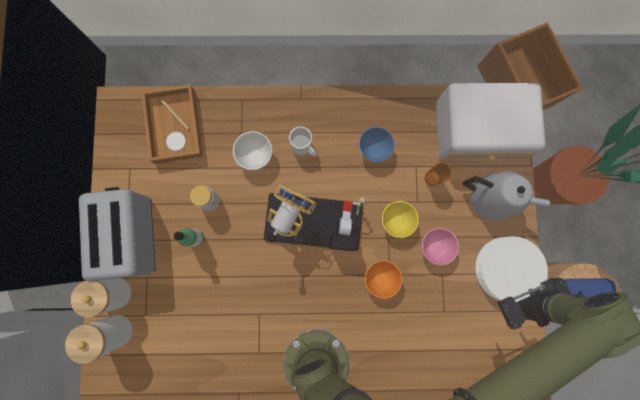

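View pics/side0.png

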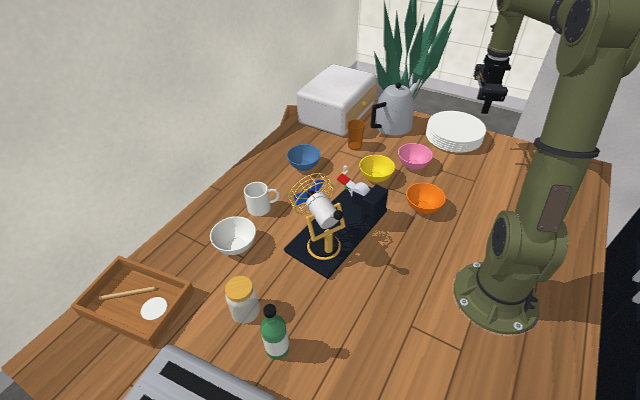

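The top view shows the blue bowl at (377,145), the dark plinth spanning (265-362, 190-250), the fan head at about (287,212) and the red paddle at (348,206). In the side view the black knob is near (337,215). Next I'll measure the bowl, plinth, paddle and knob.

```bash
cat > h.py <<'E'
from bench import ctrl
import cv2,numpy as np
from scipy.spatial.transform import Rotation as R
def ray(d,uv):
    W=d["world_to_cam"];Rm=W[:3,:3];c=-Rm.T@W[:3,3]
    r=Rm.T@np.linalg.inv(d["K"])@np.array([uv[0],uv[1],1.]);return c,r/np.linalg.norm(r)
def onz(d,uv,z):
    c,r=ray(d,uv);return c+r*(z-c[2])/r[2]
def tri(d1,u1,d2,u2):
    c1,r1=ray(d1,u1);c2,r2=ray(d2,u2)
    t=np.linalg.lstsq(np.c_[r1,-r2],c2-c1,rcond=None)[0];a,b=c1+r1*t[0],c2+r2*t[1]
    return (a+b)/2,np.linalg.norm(a-b)
def proj(d,p):
    q=d["world_to_cam"][:3]@np.r_[p,1];q=d["K"]@q;return q[:2]/q[2]
def blobs(m,n=30):
    k,l,st,c=cv2.connectedComponentsWithStats(m.astype(np.uint8));return [(st[i].tolist(),c[i].round(1).tolist(),i) for i in range(1,k) if st[i,4]>=n],l
E
python3 - <<'E'
from h import *
T=ctrl.get_image("top");S=ctrl.get_image("side")
for n,d in(("top",T),("side",S)):
    hsv=cv2.cvtColor(d["image"],cv2.COLOR_RGB2HSV);H,s,v=[hsv[...,i].astype(int) for i in range(3)]
    print(n,"blue",blobs((H>100)&(H<118)&(s>110)&(v>60),60)[0])
    print(n,"red",blobs(((H<5)|(H>174))&(s>180)&(v>90),15)[0])
    m=(v<50); 
    print(n,"dark",[b for b in blobs(m,25)[0] if 200<b[1][0]<420 and 150<b[1][1]<280])
    if n=="top":
        m2=np.zeros_like(m);m2[185:255,258:368]=m[185:255,258:368]
        pts=np.argwhere(m2)[:,::-1].astype(np.int32);r=cv2.minAreaRect(pts);bx=cv2.boxPoints(r);print(r,[onz(d,b,.02).round(3).tolist() for b in bx])
cv2.imwrite("pics/c1.png",cv2.resize(T["image"][180:260,255:375,::-1],None,fx=6,fy=6,interpolation=cv2.INTER_CUBIC))
cv2.imwrite("pics/c2.png",cv2.resize(S["image"][155:285,270:400,::-1],None,fx=4.5,fy=4.5,interpolation=cv2.INTER_CUBIC))
E
```

```text
top blue [([587, 281, 23, 11, 64], [600.6, 285.9], 9)]
top red [([343, 202, 9, 8, 42], [347.1, 205.6], 1)]
top dark []
((313.82940673828125, 222.86785888671875), (89.44782257080078, 44.10686111450195), 6.4415998458862305) [[0.433, 0.173, 0.02], [0.591, 0.155, 0.02], [0.551, -0.166, 0.02], [0.393, -0.145, 0.02]]
side blue [([288, 145, 32, 26, 642], [303.5, 156.5], 1)]
side red [([337, 174, 13, 11, 79], [342.9, 178.9], 1)]
side dark [([284, 185, 104, 94, 3503], [342.2, 229.9], 44), ([312, 219, 14, 17, 104], [316.9, 227.8], 51)]
```

View pics/c1.png

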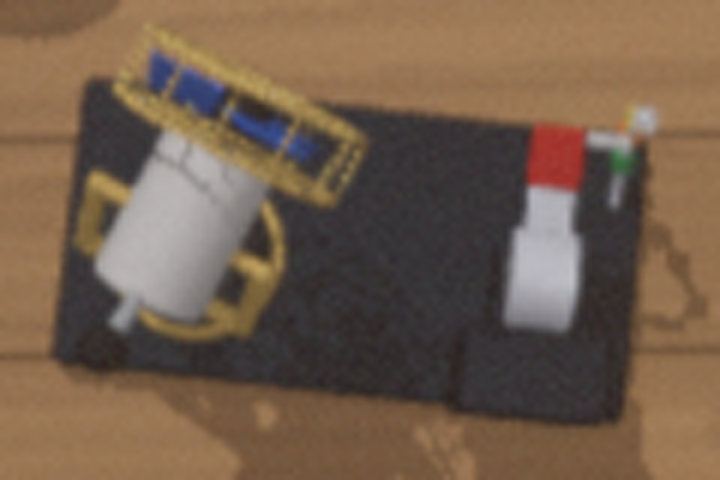

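View pics/c2.png

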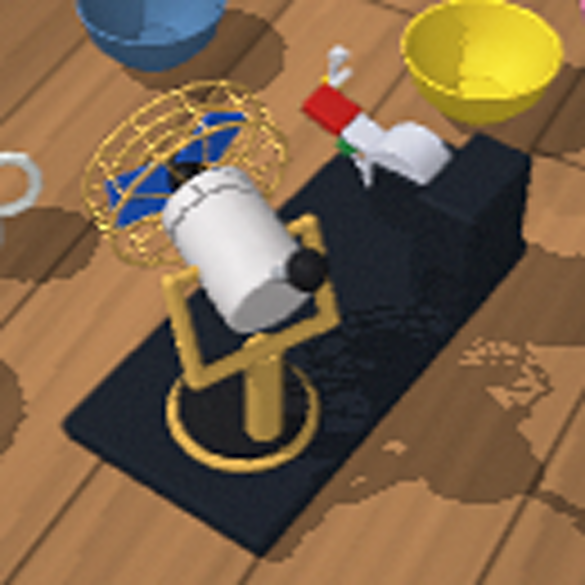

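Crop positions: the knob is at crop 1 (102,348), which is top (272,238), and at crop 2 (306,269), which is side (338,214.8). The head points left-forward in crop 1, and the paddle is clear of everything above it.

```bash
python3 - <<'E'
from h import *
T=ctrl.get_image("top");S=ctrl.get_image("side")
k,e=tri(T,(272.0,238.0),S,(337.8,214.6));print("knob",k.round(4),e)
p,e=tri(T,(347.1,205.6),S,(342.9,178.9));print("paddle",p.round(4),e)
hsv=cv2.cvtColor(T["image"],cv2.COLOR_RGB2HSV);H,s,v=[hsv[...,i].astype(int) for i in range(3)]
m=(H>95)&(H<125)&(s>80);m[:,:350]=0;m[:,410:]=0;m[:120]=0;m[170:]=0
b,l=blobs(m,100);print(b)
c=max(cv2.findContours(m.astype(np.uint8),0,1)[0],key=cv2.contourArea)[:,0]
w=np.array([onz(T,q,.06)[:2] for q in c]);print("bowl hull circ",cv2.minEnclosingCircle(w.astype(np.float32)))
# rim circle: far-side & sideways points; also side view
hs=cv2.cvtColor(S["image"],cv2.COLOR_RGB2HSV);ms=((hs[...,0]>95)&(hs[...,0]<125)&(hs[...,1]>80)).astype(np.uint8);ms[:,:280]=0;ms[:,330:]=0;ms[:135]=0;ms[180:]=0
cs=max(cv2.findContours(ms,0,1)[0],key=cv2.contourArea)[:,0]
ws=np.array([onz(S,q,.06)[:2] for q in cs]);print("side bowl rim-plane extents",ws.min(0),ws.max(0))
from scipy.optimize import least_squares
for nm,W,C in(("top",w,ray(T,(0,0))[0]),("side",ws,ray(S,(0,0))[0])):
    # keep points on far half (rim, not the wall)
    c0=cv2.minEnclosingCircle(W.astype(np.float32))[0]
    dr=(np.array(c0)-C[:2]);dr/=np.linalg.norm(dr)
    F=W[(W-c0)@dr>-0.01]
    r=least_squares(lambda x:np.linalg.norm(F-x[:2],axis=1)-x[2],[*c0,.065]);print(nm,r.x.round(4),r.cost)
# plinth edges, top
fr=[];bk=[]
for x in list(range(318,341)):
    col=v[190:215,x];y=np.argmax(col<70)+190;fr.append(onz(T,(x,y-.5),.02)[:2])
for x in range(280,330):
    col=v[225:262,x];y=np.argmax(col>70)+225;bk.append(onz(T,(x,y-.5),.02)[:2])
lf=[]
for y in range(200,235):
    row=v[y,255:300];x=np.argmax(row<70)+255;lf.append(onz(T,(x-.5,y),.02)[:2])
for nm,a in(("front",fr),("back",bk),("left",lf)):
    print(nm,cv2.fitLine(np.array(a,np.float32),cv2.DIST_HUBER,0,.01,.01).ravel().round(4))
E
```

```text
knob [0.43   0.1343 0.2347] 0.0013278606177418517
paddle [ 0.5392 -0.1065  0.125 ] 0.002140044090756701
[([361, 132, 33, 29, 620], [378.1, 147.3], 10)]
bowl hull circ ((0.7688676714897156, -0.22327065467834473), 0.06010301411151886)
side bowl rim-plane extents [ 0.6992402  -0.28918405] [ 0.83188345 -0.14079784]
top [ 0.7583 -0.2307  0.0499] 0.0015833920970960696
side [ 0.7701 -0.2257  0.0617] 6.703337591287313e-05
front [ 0.1073  0.9942  0.5759 -0.0437]
back [0.5502 0.835  0.4476 0.0384]
left [ 0.9989 -0.0472  0.5203  0.1749]
```

```bash
cat >> h.py <<'E'
def Rdown(yaw,pitch=0):
    """tool down, tool y at heading yaw(rad)+-pi; choose nearest half turn by caller"""
    y=np.array([np.cos(yaw),np.sin(yaw),0]);z=np.array([0,0,-1.]);return np.c_[np.cross(y,z),y,z]
def go(pos,Rt,half=True):
    """print shift/turn from the present measured pose; Rt target matrix"""
    s=ctrl.get_state();R0=R.from_rotvec(s["tool_rot"]).as_matrix()
    best=None
    for f in ([1,-1] if half else [1]):
        Q=Rt@np.diag([f,f,1.]);rv=R.from_matrix(R0.T@Q).as_rotvec(degrees=True)
        if best is None or np.linalg.norm(rv)<np.linalg.norm(best):best=rv
    d=np.array(pos)-s["position"]
    print("shift mm",(R0.T@d*1e3).round(1),"turn",best.round(2),"F",np.round(s["ft_force"],1),"t",s["time"])
E
python3 - <<'E'
from h import *
d=ctrl.get_image("wrist");print(d["K"].round(1).tolist(),d["hand_eye"].round(4).tolist())
s=ctrl.get_state();print(R.from_rotvec(s["tool_rot"]).as_matrix().round(3).tolist())
go([.50,-.30,.42],Rdown(np.radians(-26.7+90)))
E
```

```text
[[309.7, 0.0, 318.2], [0.0, 309.7, 201.1], [0.0, 0.0, 1.0]] [[-0.0009, -0.9687, -0.2484, 0.0662], [1.0, -0.0008, -0.0002, -0.0005], [0.0, -0.2484, 0.9687, -0.1825], [0.0, 0.0, 0.0, 1.0]]
[[0.929, 0.371, -0.0], [0.371, -0.929, 0.0], [-0.0, -0.0, -1.0]]
shift mm [ 353.2 -186.  -218.2] turn [-2.000e-02  1.000e-02  4.846e+01] F [-1.2 -0.5  0.3] t 0.35
```

```bash
R='{"x":0.353,"y":-0.186,"z":-0.218,"wz":48.5}'; python3 -m handwheel '[{"z":-0.04},{"z":-0.08},{"z":-0.12},{"x":0.353,"y":-0.186,"z":-0.218,"wz":48.5},{"x":0.353,"y":-0.186,"z":-0.218,"wz":48.5},{"x":0.353,"y":-0.186,"z":-0.218,"wz":48.5},{"x":0.353,"y":-0.186,"z":-0.218,"wz":48.5},{"x":0.353,"y":-0.186,"z":-0.218,"wz":48.5},{"x":0.353,"y":-0.186,"z":-0.218,"wz":48.5},{"x":0.353,"y":-0.186,"z":-0.218,"wz":48.5}]' 0.087; python3 - <<'E'
from h import *
go([.46,.02,.42],Rdown(np.radians(-26.7+90)))
E
```

```text
shift mm [ 434.7 -498.  -218.1] turn [-2.000e-02  1.000e-02  4.846e+01] F [-1.2 -0.5  0.3] t 0.35invalid input at $[0]: expected keys x, y, z, wx, wy, wz
```

```bash
python3 -m handwheel '[{"x":0,"y":0,"z":-0.04,"wx":0,"wy":0,"wz":0},{"x":0,"y":0,"z":-0.08,"wx":0,"wy":0,"wz":0},{"x":0,"y":0,"z":-0.12,"wx":0,"wy":0,"wz":0},{"x":0.353,"y":-0.186,"z":-0.218,"wx":0,"wy":0,"wz":48.5},{"x":0.353,"y":-0.186,"z":-0.218,"wx":0,"wy":0,"wz":48.5},{"x":0.353,"y":-0.186,"z":-0.218,"wx":0,"wy":0,"wz":48.5},{"x":0.353,"y":-0.186,"z":-0.218,"wx":0,"wy":0,"wz":48.5},{"x":0.353,"y":-0.186,"z":-0.218,"wx":0,"wy":0,"wz":48.5},{"x":0.353,"y":-0.186,"z":-0.218,"wx":0,"wy":0,"wz":48.5},{"x":0.353,"y":-0.186,"z":-0.218,"wx":0,"wy":0,"wz":48.5}]' 0.087; python3 - <<'E'
from h import *
go([.46,.02,.42],Rdown(np.radians(-26.7+90)))
E
```

```text
time: 1.18
position: [0.4189, -0.3948, 0.3897]
tool_rot: [3.056, -0.725, 0.001]
ft_force: [0.2, -0.6, 0.6]
grip_width: 1.001
grip_force: 0.0
shift mm [-149.5 -389.   -30.6] turn [ 0.02 -0.03  0.02] F [ 0.2 -0.6  0.6] t 1.1833
```

```bash
python3 -m handwheel '[{"x":-0.15,"y":-0.389,"z":-0.03,"wx":0,"wy":0,"wz":0},{"x":-0.15,"y":-0.389,"z":-0.03,"wx":0,"wy":0,"wz":0},{"x":-0.15,"y":-0.389,"z":-0.03,"wx":0,"wy":0,"wz":0},{"x":-0.15,"y":-0.389,"z":-0.03,"wx":0,"wy":0,"wz":0},{"x":-0.15,"y":-0.389,"z":-0.03,"wx":0,"wy":0,"wz":0},{"x":-0.15,"y":-0.389,"z":-0.03,"wx":0,"wy":0,"wz":0},{"x":-0.15,"y":-0.389,"z":-0.03,"wx":0,"wy":0,"wz":0},{"x":-0.15,"y":-0.389,"z":-0.03,"wx":0,"wy":0,"wz":0},{"x":-0.15,"y":-0.389,"z":-0.03,"wx":0,"wy":0,"wz":0},{"x":-0.15,"y":-0.389,"z":-0.03,"wx":0,"wy":0,"wz":0}]'
python3 -m handwheel '[{"x":0,"y":0,"z":0,"wx":0,"wy":0,"wz":0},{"x":0,"y":0,"z":0,"wx":0,"wy":0,"wz":0},{"x":0,"y":0,"z":0,"wx":0,"wy":0,"wz":0}]'
cat >> h.py <<'E'
def wrist(name=None):
    s=ctrl.get_state();d=ctrl.get_image("wrist");d["pos"]=s["position"];d["rot"]=R.from_rotvec(s["tool_rot"]).as_matrix()
    if name:cv2.imwrite("pics/"+name,d["image"][...,::-1]);np.save("pics/"+name[:-4],d,allow_pickle=True)
    return d
def wray(d,uv):
    K=d["K"];p=np.array([uv[0]-K[0,2],uv[1]-K[1,2]]);r=np.linalg.norm(p)+1e-9;t=r/K[0,0]
    c=np.r_[np.sin(t)*p/r,np.cos(t)];he=d["hand_eye"];return d["pos"]+d["rot"]@he[:3,3],d["rot"]@he[:3,:3]@c
def wonz(d,uv,z):
    c,r=wray(d,uv);return c+r*(z-c[2])/r[2]
E
python3 - <<'E'
from h import *
wrist("w1.png")
print(ctrl.get_state()["position"])
E
```

```text
time: 2.02
position: [0.4557, 0.0196, 0.4193]
tool_rot: [3.058, -0.716, 0.002]
ft_force: [0.8, 0.2, -0.7]
grip_width: 1.001
grip_force: 0.0
time: 2.27
position: [0.456, 0.0167, 0.4188]
tool_rot: [3.058, -0.716, 0.0]
ft_force: [-0.3, -0.7, -0.9]
grip_width: 0.998
grip_force: 0.0
[0.4560618  0.01591767 0.4186384 ]
```

View pics/w1.png

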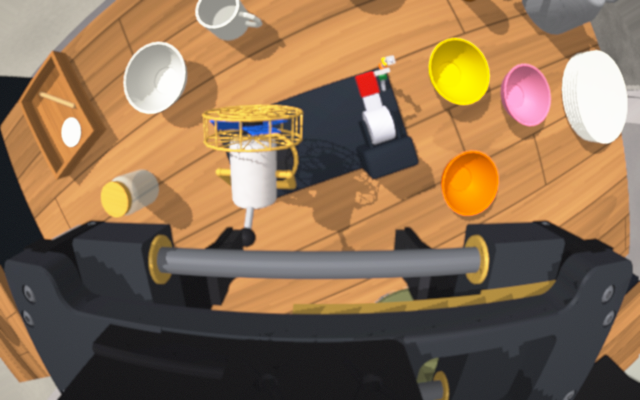

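The wrist view shows the black knob at (248,237), the red paddle at (368,83), the plinth's front edge from about (305,91) to (357,78), and the blue bowl out of frame at the top.

```bash
python3 - <<'E'
from h import *
d=np.load("pics/w1.npy",allow_pickle=True).item();im=d["image"];hsv=cv2.cvtColor(im,cv2.COLOR_RGB2HSV);v=hsv[...,2].astype(int);s=hsv[...,1].astype(int);H=hsv[...,0].astype(int)
fr=[]
for x in range(308,356):
    y=60+np.argmax(v[60:120,x]<75);fr.append(wonz(d,(x,y-.5),.02)[:2])
fr=np.array(fr);print("front",cv2.fitLine(fr.astype(np.float32),cv2.DIST_HUBER,0,.01,.01).ravel().round(4))
bk=[]
for x in range(302,356):
    y=195-np.argmax(v[195:140:-1,x]<60);bk.append(wonz(d,(x,y+.5),.02)[:2])
print("back(shadowed?)",np.round(bk[::9],3).tolist(),cv2.fitLine(np.array(bk,np.float32),cv2.DIST_HUBER,0,.01,.01).ravel().round(4))
red=blobs(((H<5)|(H>174))&(s>180)&(v>90),30)[0];print(red)
T=ctrl.get_image("top");S=ctrl.get_image("side")
def multi(rays):
    A=np.zeros((3,3));b=np.zeros(3)
    for c,r in rays:
        M=np.eye(3)-np.outer(r,r);A+=M;b+=M@c
    p=np.linalg.solve(A,b);return p.round(4),[round(float(np.linalg.norm(np.cross(p-c,r))),4) for c,r in rays]
print("knob",multi([ray(T,(272,238)),ray(S,(337.8,214.6)),wray(d,(248,237))]))
for b in red:
    if 340<b[1][0]<400: print("paddle",multi([ray(T,(347.1,205.6)),ray(S,(342.9,178.9)),wray(d,b[1])]))
# bowl in top, looser mask
hs=cv2.cvtColor(T["image"],cv2.COLOR_RGB2HSV);m=((hs[...,0]>95)&(hs[...,0]<130)&(hs[...,1]>50)).astype(np.uint8);q=np.zeros_like(m);q[122:170,352:404]=m[122:170,352:404]
st=cv2.connectedComponentsWithStats(q)[2][1:];print(st[st[:,4]>50])
E
```

```text
front [ 0.1215  0.9926  0.5717 -0.069 ]
back(shadowed?) [[0.42, 0.068], [0.417, 0.05], [0.415, 0.032], [0.412, 0.014], [0.41, -0.004], [0.408, -0.022]] [0.1237 0.9923 0.4149 0.0311]
[([355, 71, 24, 26, 414], [366.7, 83.5], 1)]
knob (array([0.4295, 0.1329, 0.2332]), [0.0021, 0.0004, 0.0023])
paddle (array([ 0.5392, -0.1073,  0.1246]), [0.0015, 0.0008, 0.001])
[[359 128  35  33 922]]
```

```bash
python3 - <<'E'
from h import *
go([.4295,.133,.29],Rdown(np.radians(-26.7+90)))
E
```

```text
shift mm [-76.2 -93.2 128.5] turn [0.02 0.03 0.17] F [-0.1 -0.3  0.7] t 2.4167
```

```bash
python3 -m handwheel '[{"x":-0.076,"y":-0.093,"z":0.06,"wx":0,"wy":0,"wz":0},{"x":-0.076,"y":-0.093,"z":0.06,"wx":0,"wy":0,"wz":0},{"x":-0.076,"y":-0.093,"z":0.06,"wx":0,"wy":0,"wz":0},{"x":-0.076,"y":-0.093,"z":0.06,"wx":0,"wy":0,"wz":0},{"x":-0.076,"y":-0.093,"z":0.128,"wx":0,"wy":0,"wz":0},{"x":-0.076,"y":-0.093,"z":0.128,"wx":0,"wy":0,"wz":0},{"x":-0.076,"y":-0.093,"z":0.128,"wx":0,"wy":0,"wz":0},{"x":-0.076,"y":-0.093,"z":0.128,"wx":0,"wy":0,"wz":0}]' 0.06; python3 - <<'E'
from h import *
d=wrist("w2.png")
go([.4295,.133,.2145],Rdown(np.radians(-26.7+90)))
E
```

```text
time: 3.08
position: [0.4289, 0.1332, 0.2904]
tool_rot: [3.057, -0.719, -0.004]
ft_force: [-0.2, -0.5, 1.0]
grip_width: 0.699
grip_force: 0.0
shift mm [-0.1  0.8 77.4] turn [-0.03 -0.03  0.26] F [-0.1 -0.   0.3] t 3.1333
```

View pics/w2.png

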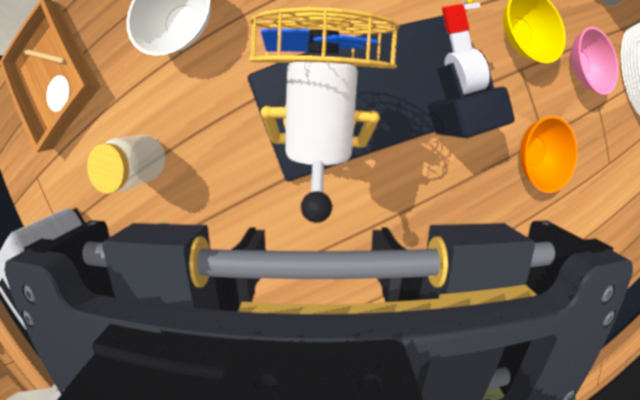

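The knob is centred between the fingers at (317,206), and the head's axis is upright in the picture, so the yaw matches. I'll check its tool-x offset, then descend and grip lightly.

```bash
python3 - <<'E'
from h import *
d=np.load("pics/w2.npy",allow_pickle=True).item()
for z in(.230,.2335,.236):print(wonz(d,(317,206),z).round(4))
p=wonz(d,(317,206),.2335);go([p[0],p[1],.2145],Rdown(np.radians(-26.7+90)))
E
```

```text
[0.4289 0.1335 0.23  ]
[0.4297 0.1331 0.2335]
[0.4303 0.1327 0.236 ]
shift mm [ 0.1  0.7 77.4] turn [-0.03 -0.03  0.26] F [-0.1 -0.   0.3] t 3.1333
```

```bash
python3 -m handwheel '[{"x":0,"y":0.0005,"z":0.04,"wx":0,"wy":0,"wz":0},{"x":0,"y":0.0005,"z":0.06,"wx":0,"wy":0,"wz":0},{"x":0,"y":0.0005,"z":0.077,"wx":0,"wy":0,"wz":0},{"x":0,"y":0.0005,"z":0.077,"wx":0,"wy":0,"wz":0},{"x":0,"y":0.0005,"z":0.077,"wx":0,"wy":0,"wz":0}]'
python3 -m handwheel '[{"x":0,"y":0,"z":0,"wx":0,"wy":0,"wz":0},{"x":0,"y":0,"z":0,"wx":0,"wy":0,"wz":0},{"x":0,"y":0,"z":0,"wx":0,"wy":0,"wz":0},{"x":0,"y":0,"z":0,"wx":0,"wy":0,"wz":0},{"x":0,"y":0,"z":0,"wx":0,"wy":0,"wz":0},{"x":0,"y":0,"z":0,"wx":0,"wy":0,"wz":0}]' 0.015 15
cat >> h.py <<'E'
P=np.array([.499,.0992,.18]);B=np.array([.770,-.2255,.03]);YAW=-.1225
def knob(head,t):
    b=.065*(-np.cos(t)+np.sin(t));h=.065*(np.cos(t)+np.sin(t));return P+[b*np.cos(head),b*np.sin(head),h]
E
python3 - <<'E'
from h import *
s=ctrl.get_state();R0=R.from_rotvec(s["tool_rot"]).as_matrix();g=s["position"]-.019*R0[:,2];r=g-P
print("knob now",g.round(4),"r",np.linalg.norm(r),"head",np.degrees(np.arctan2(-r[1],-r[0])),"tilt",np.arcsin(r[2]/.0919)-np.pi/4)
v=B-P;hd=np.arctan2(v[1],v[0]);t=np.arctan2(-v[2],np.hypot(*v[:2]));print("goal head",np.degrees(hd),"tilt",t)
k0=knob(np.radians(-26.3),-.155)
for f in np.arange(.1,1.01,.1):
    h=np.radians(-26.3)*(1-f)+hd*f;tt=-.155*(1-f)+t*f
    print(round(f,1),(R0.T@(knob(h,tt)-k0)*1e3).round(1),"wz",round(-np.degrees(h)-26.3,1))
E
```

```text
time: 3.55
position: [0.4301, 0.134, 0.2154]
tool_rot: [-3.058, 0.717, -0.002]
ft_force: [-0.1, 0.1, 0.6]
grip_width: 0.686
grip_force: 0.0
time: 4.05
position: [0.4291, 0.1341, 0.2141]
tool_rot: [3.059, -0.716, 0.001]
ft_force: [0.4, 0.0, -0.1]
grip_width: 0.324
grip_force: 0.0
knob now [0.4291 0.1341 0.2331] r 0.09440946729638837 head -26.547057790188997 tilt -0.17001384212550852
goal head -50.15106507223194 tilt 0.3408267286645036
0.1 [ 2.8 -3.  -3.6] wz 2.4
0.2 [ 6.  -5.7 -7.1] wz 4.8
0.3 [  9.4  -8.2 -10.4] wz 7.2
0.4 [ 13.  -10.3 -13.6] wz 9.5
0.5 [ 16.8 -12.1 -16.6] wz 11.9
0.6 [ 20.9 -13.6 -19.4] wz 14.3
0.7 [ 25.  -14.8 -22. ] wz 16.7
0.8 [ 29.3 -15.6 -24.5] wz 19.1
0.9 [ 33.7 -16.  -26.7] wz 21.5
1.0 [ 38.1 -16.  -28.8] wz 23.9
```

```bash
python3 -m handwheel '[{"x":0,"y":0,"z":0,"wx":0,"wy":0,"wz":0},{"x":0,"y":0,"z":0,"wx":0,"wy":0,"wz":0},{"x":0,"y":0,"z":0,"wx":0,"wy":0,"wz":0},{"x":0,"y":0,"z":0,"wx":0,"wy":0,"wz":0}]' 0.015 15
python3 -m handwheel '[{"x":0.003,"y":-0.003,"z":-0.0035,"wx":0,"wy":0,"wz":2.4},{"x":0.006,"y":-0.0055,"z":-0.007,"wx":0,"wy":0,"wz":4.8},{"x":0.0095,"y":-0.008,"z":-0.0105,"wx":0,"wy":0,"wz":7.2},{"x":0.013,"y":-0.0105,"z":-0.0135,"wx":0,"wy":0,"wz":9.5},{"x":0.013,"y":-0.0105,"z":-0.0135,"wx":0,"wy":0,"wz":9.5}]'
```

```text
time: 4.38
position: [0.4291, 0.1342, 0.214]
tool_rot: [-3.059, 0.716, -0.0]
ft_force: [-0.1, 0.2, 2.3]
grip_width: 0.268
grip_force: 15.0
time: 4.8
position: [0.4451, 0.1375, 0.2273]
tool_rot: [2.988, -0.968, -0.002]
ft_force: [-1.6, -1.1, 2.5]
grip_width: 0.267
grip_force: 15.0
```

```bash
python3 -m handwheel '[{"x":0.004,"y":-0.001,"z":-0.003,"wx":0,"wy":0,"wz":2.4},{"x":0.0085,"y":-0.001,"z":-0.006,"wx":0,"wy":0,"wz":4.8},{"x":0.0125,"y":-0.002,"z":-0.0085,"wx":0,"wy":0,"wz":7.2},{"x":0.0125,"y":-0.002,"z":-0.0085,"wx":0,"wy":0,"wz":7.2}]'; python3 - <<'E'
from h import *
d=wrist("w3.png")
s=ctrl.get_state();R0=R.from_rotvec(s["tool_rot"]).as_matrix();g=s["position"]-.019*R0[:,2];r=g-P
print("knob now",g.round(4),"r",np.linalg.norm(r),"head",np.degrees(np.arctan2(-r[1],-r[0])),"tilt",np.arcsin(r[2]/.0919)-np.pi/4,s["ft_force"].round(1),"toolx",np.degrees(np.arctan2(R0[1,0],R0[0,0])))
E
```

```text
time: 5.13
position: [0.4563, 0.1328, 0.2364]
tool_rot: [-2.922, 1.152, 0.002]
ft_force: [-2.9, 1.2, 6.3]
grip_width: 0.266
grip_force: 15.3
knob now [0.4563 0.1328 0.2555] r 0.09297844833635584 head -38.19104799648226 tilt 0.17791766058567782 [-3.4  0.8  6.2] toolx -42.952275634454644
```

View pics/w3.png

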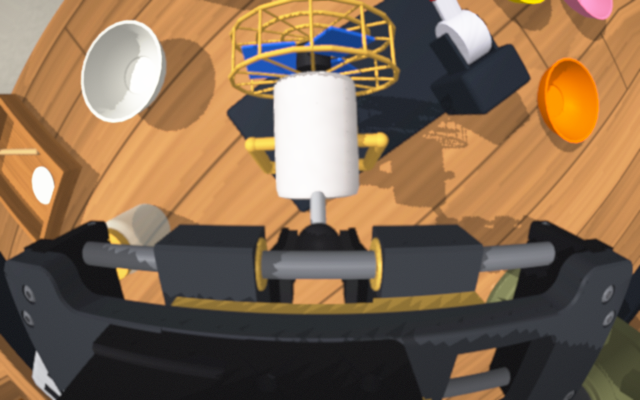

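The ball is held at about (318,238). The pod axis runs from (318,195) to about (315,75), nearly in line with tool x, and the fork ends are at (258,150) and (375,146). I'll refine the pivot from these.

```bash
python3 - <<'E'
from h import *
for n in("w1","w2","w3"):
    d=np.load(f"pics/{n}.npy",allow_pickle=True).item();im=d["image"];hsv=cv2.cvtColor(im,cv2.COLOR_RGB2HSV)
    # white pod blob
    H,s,v=[hsv[...,i].astype(int) for i in range(3)]
    m=((s<40)&(v>140)).astype(np.uint8)
    b,l=blobs(m,800);b=[q for q in b if 225<q[1][0]<340 and 60<q[1][1]<200];print(n,b)
    for q in b[:1]:
        # pod occluding side edges -> silhouette midline, cast to pivot height
        x,y,w,h,_=q[0];rows=range(y+int(.2*h),y+int(.8*h));mid=[]
        for r in rows:
            xs=np.where(l[r]==q[2])[0];mid.append(((xs[0]+xs[-1])/2,r))
        W=np.array([wonz(d,u,.185)[:2] for u in mid],np.float32);f=cv2.fitLine(W,cv2.DIST_HUBER,0,.01,.01).ravel();print("axis head",np.degrees(np.arctan(f[1]/f[0])),f[2:])
        nrm=np.array([-f[1],f[0]]);print("  P offset from axis mm",1e3*(P[:2]-f[2:])@nrm)
    g=((H>15)&(H<30)&(s>140)&(v>110)).astype(np.uint8);print("gold",[(a[0],a[1]) for a in blobs(g,60)[0] if 200<a[1][0]<410 and 60<a[1][1]<190])
T=ctrl.get_image("top");S=ctrl.get_image("side")
cv2.imwrite("pics/t3.png",cv2.resize(T["image"][100:260,240:420,::-1],None,fx=3.4,fy=3.4,interpolation=cv2.INTER_CUBIC))
E
```

```text
w1 [([229, 151, 47, 77, 2480], [252.6, 180.6], 26)]
axis head -28.226688 [0.4745687  0.10782207]
  P offset from axis mm 3.958300831345709
gold [([293, 54, 39, 20, 167], [313.5, 63.4]), ([267, 76, 21, 15, 74], [275.9, 82.1]), ([243, 91, 25, 11, 80], [254.0, 95.8]), ([201, 103, 102, 86, 2990], [255.5, 130.6]), ([214, 167, 16, 19, 190], [223.0, 174.1])]
w2 [([285, 62, 72, 130, 7025], [319.5, 114.7], 16)]
axis head -28.748125 [0.48614472 0.10282359]
  P offset from axis mm 3.005918362578835
gold [([260, 106, 25, 37, 612], [272.9, 122.1]), ([181, 109, 76, 48, 297], [217.0, 133.5]), ([353, 111, 27, 36, 581], [365.2, 126.3]), ([240, 138, 28, 15, 68], [256.9, 143.2]), ([218, 146, 54, 29, 262], [245.6, 160.8])]
w3 [([273, 71, 86, 152, 10348], [315.3, 137.9], 25)]
axis head -41.17827 [0.49295053 0.09988581]
  P offset from axis mm 3.4668084563307904
gold [([358, 132, 31, 40, 770], [371.7, 148.9]), ([244, 137, 31, 38, 768], [260.5, 152.6])]
```

```bash
python3 - <<'E'
from h import *
for n,u in(("w2",[(272.9,122.1),(365.2,126.3)]),("w3",[(371.7,148.9),(260.5,152.6)])):
    d=np.load(f"pics/{n}.npy",allow_pickle=True).item()
    a=[wonz(d,q,.178) for q in u];print(n,np.mean(a,0).round(4),np.linalg.norm(a[0]-a[1]).round(3),"head",np.degrees(np.arctan2(*(a[0]-a[1])[1::-1])).round(1))
P2=np.array([.4965,.0965,.18]);v=B-P2
print("goal head",np.degrees(np.arctan2(v[1],v[0])),"tilt",np.arctan2(-v[2],np.hypot(*v[:2])))
for k in([.4291,.1341,.2331],[.4563,.1328,.2555]):
    r=np.array(k)-P2;print(np.linalg.norm(r),np.degrees(np.arctan2(-r[1],-r[0])),np.arcsin(r[2]/.0919)-np.pi/4)
E
```

```text
w2 [0.4871 0.1023 0.178 ] 0.088 head 60.9
w3 [0.4901 0.1022 0.178 ] 0.087 head -131.2
goal head -49.65613010331844 tilt 0.34116613774022053
0.09368100127560552 -29.15555301465291 -0.16936514210582143
0.092919212222231 -42.08156527921843 0.17871770860147818
```

View pics/t3.png

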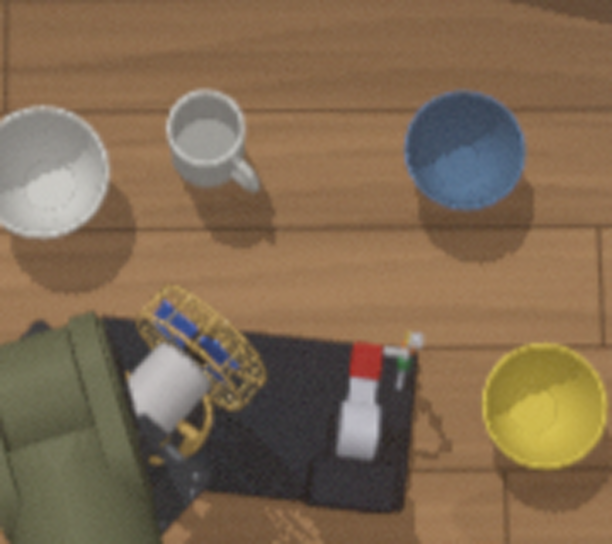

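The top crop shows the blue rim spanning crop (405-525, 92-208), so its centre is at full-image (376.8,144.1). The bystanders are untouched.

```bash
sed -i 's/^P=np.array(\[.499,.0992,.18\])/P=np.array([.4965,.0965,.18])/' h.py; python3 - <<'E'
from h import *
import h
T=ctrl.get_image("top");b=onz(T,(376.3,143.6),.06);print("bowl top",b.round(4), [onz(T,u,.06).round(3).tolist() for u in((358.6,144),(394,144),(376.6,126.5),(376.6,160.8))])
B=np.array([(b[0]+.770)/2,(b[1]-.2255)/2,.03]);v=B-P;hd=np.arctan2(v[1],v[0]);t=np.arctan2(-v[2],np.hypot(*v[:2]));print("goal",B,np.degrees(hd),t)
s=ctrl.get_state();R0=R.from_rotvec(s["tool_rot"]).as_matrix();g=s["position"]-.019*R0[:,2]
k0=knob(np.radians(-41.5),.178);print((k0-g).round(4))
for f in np.arange(.2,1.01,.2):
    h_=np.radians(-41.5)*(1-f)+hd*f;tt=.178*(1-f)+t*f
    print(round(f,1),(R0.T@(knob(h_,tt)-k0)*1e3).round(1),"wz",round(-np.degrees(h_)-41.5,1))
E
```

```text
bowl top [ 0.7711 -0.2226  0.06  ] [[0.77, -0.159, 0.06], [0.769, -0.286, 0.06], [0.834, -0.226, 0.06], [0.708, -0.222, 0.06]]
goal [ 0.77054536 -0.22405152  0.03      ] -49.47226230341119 0.3417258375589271
[ 0.0009 -0.0015  0.    ]
0.2 [ 2.5 -1.5 -1.7] wz 1.6
0.4 [ 5.1 -2.8 -3.3] wz 3.2
0.6 [ 7.7 -3.9 -4.8] wz 4.8
0.8 [10.4 -4.9 -6.2] wz 6.4
1.0 [13.2 -5.8 -7.5] wz 8.0
```

```bash
python3 -m handwheel '[{"x":0.0025,"y":-0.0015,"z":-0.0017,"wx":0,"wy":0,"wz":1.3},{"x":0.005,"y":-0.0028,"z":-0.0033,"wx":0,"wy":0,"wz":2.6},{"x":0.0077,"y":-0.0039,"z":-0.0048,"wx":0,"wy":0,"wz":3.9},{"x":0.0104,"y":-0.0049,"z":-0.0062,"wx":0,"wy":0,"wz":5.2},{"x":0.0132,"y":-0.0058,"z":-0.0075,"wx":0,"wy":0,"wz":6.5},{"x":0.0132,"y":-0.0058,"z":-0.0075,"wx":0,"wy":0,"wz":6.5},{"x":0.0132,"y":-0.0058,"z":-0.0075,"wx":0,"wy":0,"wz":6.5}]'
cat > m.py <<'E'
from h import *
import sys
d=wrist(sys.argv[1]+".png");hsv=cv2.cvtColor(d["image"],cv2.COLOR_RGB2HSV);H,s,v=[hsv[...,i].astype(int) for i in range(3)]
b,l=blobs((s<40)&(v>140),800);b=[q for q in b if 225<q[1][0]<420 and 40<q[1][1]<220]
for q in b[:1]:
    x,y,w,h,_=q[0];mid=[]
    for r in range(y+int(.2*h),y+int(.8*h)):
        xs=np.where(l[r]==q[2])[0];mid.append(((xs[0]+xs[-1])/2,r))
    W=np.array([wonz(d,u,.185)[:2] for u in mid],np.float32);f=cv2.fitLine(W,cv2.DIST_HUBER,0,.01,.01).ravel();print(q[0],"pod head",np.degrees(np.arctan(f[1]/f[0])),f[2:])
g=((H>15)&(H<30)&(s>140)&(v>110));a=[z[1] for z in blobs(g,200)[0] if 200<z[1][0]<430 and 90<z[1][1]<220];print(a)
if len(a)==2:
    e=[wonz(d,u,.178) for u in a];q=(e[0]-e[1])*(1 if a[0][0]<a[1][0] else -1);print("fork head",np.degrees(np.arctan2(q[1],q[0]))-90)
s=ctrl.get_state();R0=R.from_rotvec(s["tool_rot"]).as_matrix();k=s["position"]-.019*R0[:,2];r=k-P
print("knob",k.round(4),np.linalg.norm(r),"head",np.degrees(np.arctan2(-r[1],-r[0])),"tilt",np.arcsin(r[2]/.0919)-np.pi/4,np.round(s["ft_force"],1),"toolx",np.degrees(np.arctan2(R0[1,0],R0[0,0])))
E
python3 m.py w4; python3 - <<'E'
from h import *
S=ctrl.get_image("side");cv2.imwrite("pics/s4.png",cv2.resize(S["image"][130:260,250:410,::-1],None,fx=4.5,fy=4.5,interpolation=cv2.INTER_CUBIC))
E
```

```text
time: 5.92
position: [0.4685, 0.1283, 0.2434]
tool_rot: [2.855, -1.309, -0.003]
ft_force: [-6.5, 1.6, 7.0]
grip_width: 0.262
grip_force: 15.4
[276, 86, 82, 138, 9459] pod head -47.560223 [0.4992032  0.09380361]
[[370.6, 161.8], [262.7, 165.3]]
fork head -47.48905717170502
knob [0.4692 0.1278 0.2627] 0.09257867398726584 head -48.94918934495404 tilt 0.3351802390920271 [-4.6  2.7  9. ] toolx -49.460263214371466
```

View pics/s4.png

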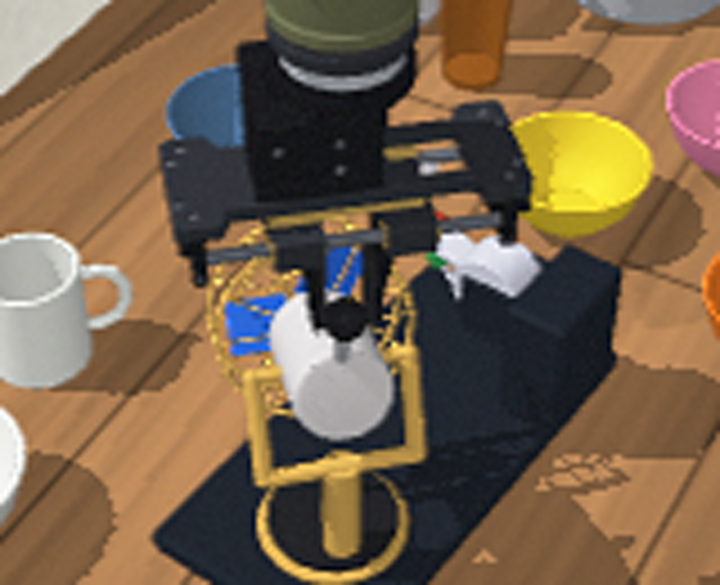

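The gripper holds the ball, the post and fork are undisturbed, and the tool presses the ball slightly inward. The heading is about 1.3° short, so I'll nudge it, release, lift, and measure in the open.

```bash
python3 -m handwheel '[{"x":0,"y":-0.0009,"z":-0.0003,"wx":0,"wy":0,"wz":1},{"x":0,"y":-0.0009,"z":-0.0003,"wx":0,"wy":0,"wz":1},{"x":0,"y":-0.0009,"z":-0.0003,"wx":0,"wy":0,"wz":1}]'
python3 m.py w5
python3 -m handwheel '[{"x":0,"y":0,"z":0,"wx":0,"wy":0,"wz":0},{"x":0,"y":0,"z":0,"wx":0,"wy":0,"wz":0},{"x":0,"y":0,"z":0,"wx":0,"wy":0,"wz":0},{"x":0,"y":0,"z":0,"wx":0,"wy":0,"wz":0},{"x":0,"y":0,"z":0,"wx":0,"wy":0,"wz":0}]' 0.06
python3 m.py w6
python3 -m handwheel '[{"x":0,"y":0,"z":-0.03,"wx":0,"wy":0,"wz":0},{"x":0,"y":0,"z":-0.07,"wx":0,"wy":0,"wz":0},{"x":-0.03,"y":0,"z":-0.12,"wx":0,"wy":0,"wz":0},{"x":-0.06,"y":0,"z":-0.17,"wx":0,"wy":0,"wz":0},{"x":-0.06,"y":0,"z":-0.17,"wx":0,"wy":0,"wz":0},{"x":-0.06,"y":0,"z":-0.17,"wx":0,"wy":0,"wz":0},{"x":-0.06,"y":0,"z":-0.17,"wx":0,"wy":0,"wz":0}]'
python3 m.py w7
```

```text
time: 6.27
position: [0.471, 0.1252, 0.2447]
tool_rot: [-2.84, 1.342, -0.006]
ft_force: [-1.4, -0.6, 5.2]
grip_width: 0.266
grip_force: 15.2
[274, 92, 84, 133, 9297] pod head -47.594215 [0.49760836 0.09540128]
[[369.3, 165.4], [262.5, 171.9]]
fork head -47.12137518235795
knob [0.4707 0.1255 0.2636] 0.09214948971923904 head -48.3686900887571 tilt 0.35610904232420726 [-1.3 -1.7  3.8] toolx -50.517688859962156
time: 6.73
position: [0.4693, 0.1278, 0.2435]
tool_rot: [-2.843, 1.335, -0.001]
ft_force: [-0.3, -1.1, -0.1]
grip_width: 0.556
grip_force: 0.0
[275, 87, 83, 135, 9415] pod head -47.449905 [0.49715993 0.09591369]
[[370.3, 161.8], [262.6, 167.8]]
fork head -47.141299008538496
knob [0.4693 0.1277 0.2625] 0.09232843097439886 head -48.923569466440334 tilt 0.32950004014325374 [-1.  -0.  -0.7] toolx -50.294657518723106
time: 7.37
position: [0.4313, 0.175, 0.4149]
tool_rot: [-2.844, 1.332, -0.008]
ft_force: [-0.0, -0.6, -0.6]
grip_width: 0.693
grip_force: 0.0
[293, 58, 51, 75, 3083] pod head -47.003254 [0.499007  0.0938767]
[[351.1, 106.3], [286.2, 109.6]]
fork head -47.27136004307504
knob [0.431  0.1737 0.4325] 0.27203325027666936 head -49.700647537045235 tilt nan [-0.   0.1  0.1] toolx -50.303276878536046m.py:14: RuntimeWarning: invalid value encountered in arcsin
  print("knob",k.round(4),np.linalg.norm(r),"head",np.degrees(np.arctan2(-r[1],-r[0])),"tilt",np.arcsin(r[2]/.0919)-np.pi/4,np.round(s["ft_force"],1),"toolx",np.degrees(np.arctan2(R0[1,0],R0[0,0])))
```

```bash
python3 - <<'E'
from h import *
d=np.load("pics/w7.npy",allow_pickle=True).item();S=ctrl.get_image("side");T=ctrl.get_image("top")
k=knob(np.radians(-47.3),.335);q=proj(S,k);qt=proj(T,k);print("pred side",q,"top",qt)
def wproj(d,p):
    he=d["hand_eye"];M=np.eye(4);M[:3,:3]=d["rot"];M[:3,3]=d["pos"];c=np.linalg.inv(M@he)@np.r_[p,1];c=c[:3];r=np.linalg.norm(c[:2]);t=np.arctan2(r,c[2]);return c[:2]/r*t*d["K"][0,0]+d["K"][:2,2]
qw=wproj(d,k);print("wrist",qw)
out=[]
for im,c in((d["image"],qw),(S["image"],q),(T["image"],qt)):
    x,y=c.round().astype(int);x0,y0=max(x-40,0),max(y-40,0);cr=im[y0:y0+80,x0:x0+80];print("origin",x0,y0);v=cr.max(2)
    print([b for b in blobs(v<45,20)[0]])
    cr=cv2.copyMakeBorder(cr,0,80-cr.shape[0],0,80-cr.shape[1],cv2.BORDER_CONSTANT);out.append(cv2.resize(cr[...,::-1],(260,260),interpolation=cv2.INTER_CUBIC))
cv2.imwrite("pics/m7.png",np.hstack(out))
np.save("pics/side7",S,allow_pickle=True);np.save("pics/top7",T,allow_pickle=True)
E
```

```text
pred side [325.87100579 199.61830702] top [274.03190305 224.4880583 ]
wrist [319.61496897 128.22968463]
origin 280 88
[([33, 34, 19, 21, 140], [44.4, 46.2], 2)]
origin 286 160
[([27, 0, 5, 8, 27], [29.1, 3.4], 1), ([65, 33, 15, 30, 219], [73.9, 45.2], 6), ([37, 36, 8, 9, 56], [40.6, 40.1], 7), ([27, 57, 26, 15, 47], [39.5, 65.6], 36), ([52, 64, 28, 16, 274], [66.9, 73.2], 48), ([45, 74, 6, 6, 25], [47.2, 77.0], 61), ([26, 77, 9, 3, 22], [30.5, 78.2], 63)]
origin 234 184
[]
```

View pics/m7.png

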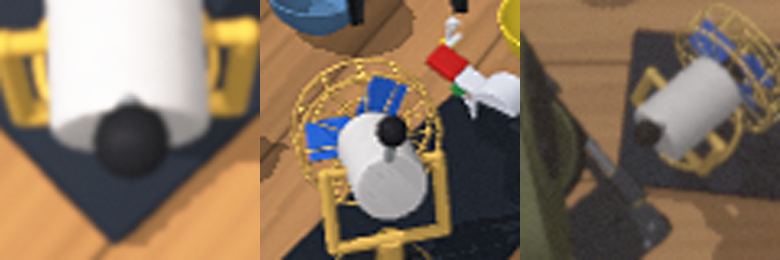

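All 10 pictures are now used. The knob is at wrist (320.0,131.0), side (326.4,200.1) and top (273.4,225.2), clear in all three.

```bash
python3 - <<'E'
from h import *
d=np.load("pics/w7.npy",allow_pickle=True).item();S=np.load("pics/side7.npy",allow_pickle=True).item();T=np.load("pics/top7.npy",allow_pickle=True).item()
def multi(rays):
    A=np.zeros((3,3));b=np.zeros(3)
    for c,r in rays:
        M=np.eye(3)-np.outer(r,r);A+=M;b+=M@c
    p=np.linalg.solve(A,b);return p,[round(float(np.linalg.norm(np.cross(p-c,r))),4) for c,r in rays]
rs=[ray(T,(273.4,225.2)),ray(S,(326.4,200.1)),wray(d,(320.0,131.0))]
def ana(p):
    r=p-P;return p.round(4),"norm",np.linalg.norm(r).round(4),"head",np.degrees(np.arctan2(-r[1],-r[0])).round(1),"tilt",(np.pi/4-np.arctan2(np.hypot(*r[:2]),r[2])).round(3)
for sel in([0,1,2],[0,1],[1,2],[0,2]):
    p,e=multi([rs[i] for i in sel]);print(sel,*ana(p),e)
# cage: gold mask convex hull min-area ellipse in top & side -> centre of cage (68mm ahead)
for n,D in(("top",T),("side",S)):
    H,s,v=[cv2.cvtColor(D["image"],cv2.COLOR_RGB2HSV)[...,i].astype(int) for i in range(3)]
    c=P+.068*np.array([np.cos(.335)*np.cos(np.radians(-47.3)),np.cos(.335)*np.sin(np.radians(-47.3)),-np.sin(.335)]);q=proj(D,c);print(n,"cage centre pred",q)
    b=(H>105)&(H<130)&(s>170)&(v>50);b2=np.zeros_like(b);x,y=q.astype(int);b2[y-22:y+22,x-22:x+22]=b[y-22:y+22,x-22:x+22]
    pts=np.argwhere(b2)[:,::-1];print("blue blades",len(pts),pts.mean(0),pts.min(0),pts.max(0))
E
```

```text
[0, 1, 2] [0.4671 0.1277 0.2637] norm 0.0941 head -46.7 tilt 0.312 [0.0002, 0.0003, 0.0002]
[0, 1] [0.467  0.1276 0.2636] norm 0.094 head -46.6 tilt 0.312 [0.0002, 0.0002]
[1, 2] [0.467  0.1278 0.2638] norm 0.0942 head -46.7 tilt 0.311 [0.0002, 0.0002]
[0, 2] [0.4672 0.1279 0.2627] norm 0.0932 head -47.0 tilt 0.307 [0.0001, 0.0001]
top cage centre pred [300.44794082 204.89930949]<stdin>:18: RuntimeWarning: Mean of empty slice.
  ret = um.true_divide(
Traceback (most recent call last):
ValueError: zero-size array to reduction operation minimum which has no identity
```

```bash
python3 - <<'E'
from h import *
S=np.load("pics/side7.npy",allow_pickle=True).item()
im0=cv2.imread("pics/side0.png")[...,::-1].copy()
for n,im in(("0",im0),("7",S["image"])):
    H,s,v=[cv2.cvtColor(im,cv2.COLOR_RGB2HSV)[...,i].astype(int) for i in range(3)]
    g=(H>14)&(H<32)&(s>110)&(v>95)
    pl=np.zeros_like(g);pl[232:264,300:350]=g[232:264,300:350]
    # keep pixels of wood out: only component with largest area
    b,l=blobs(pl,10);print(n,[(q[0],q[1]) for q in b])
    pts=np.argwhere(pl)[:,::-1]
    for z in(.022,.028):
        w=np.array([onz(S,u,z)[:2] for u in pts if 306<=u[0]<=342]);c,r=cv2.minEnclosingCircle(w.astype(np.float32));print(z,"ring",np.round(c,4),round(r,4))
    print("\n".join("".join("#" if g[y,x] else "." for x in range(298,352)) for y in range(222,266)) if n=="0" else "")
E
```

```text
0 [([307, 232, 34, 28, 394], [323.3, 244.4])]
0.022 ring [0.5059 0.0908] 0.0626
0.028 ring [0.5034 0.095 ] 0.0622
..#..#..#####.............................#####.......
#...#.#..#####.............................####.......
.##.#....#####.............................####.......
.#.......#####............................#####.......
......#...####.........................########.......
...#.#....#####......................#########........
###.##.....####....................##########.........
#.#........####.............##############............
.#.........####............#############..............
#..........#####..........############................
...........#####..........##########..................
............####........###########...................
............#####.....#############...................
............#####...##############....................
.............####.#################...................
.............############.#########...................
............###########....########...................
...........#.########......########................
[... 847 characters left out ...]
#...............#####...............
...............######..........######................#
................####################................#.
..................################...................#
.....................#########...................#...#
...............................................#......
##....................................................
.#...........................................##..#..##
.##...........................................##..##..
.#..##...............................................#
...........................................#.....##.#.
7 [([306, 232, 37, 28, 423], [322.5, 244.0])]
0.022 ring [0.4938 0.0971] 0.0826
0.028 ring [0.4914 0.1012] 0.0821
```

```bash
python3 - <<'E'
from h import *
S=np.load("pics/side7.npy",allow_pickle=True).item();T=np.load("pics/top7.npy",allow_pickle=True).item()
for D,(x0,x1,y0,y1) in((T,(268,332,180,236)),(S,(290,345,170,236))):
    H,s,v=[cv2.cvtColor(D["image"],cv2.COLOR_RGB2HSV)[...,i].astype(int) for i in range(3)]
    g=(H>18)&(H<32)&(s>125)&(v>85);b=(H>105)&(H<128)&(s>150)&(v>70);w=(s<45)&(v>125)
    print(x0,y0);print("\n".join("".join("#" if g[y,x] else "b" if b[y,x] else "o" if w[y,x] else "." for x in range(x0,x1)) for y in range(y0,y1)))
    print("P proj",proj(D,P),"post base",proj(D,[*P[:2],.02]))
print("post base from side",onz(S,(328.3,249.9),.02))
E
```

```text
268 180
................................................................
................................................................
................................................................
................................................................
................................................................
...........................#....................................
................................................................
................................................................
................................................................
................................................................
........................o...#...................................
................................................................
.....................o..........................................
....................oo.o.o.o....................................
......................oo........................................
..........................o.....#......##.......................
...........................o..........#.............
[... 5752 characters left out ...]
.......####.
................###............oooooooo...........####.
................####..............................####.
................####...............................####
................####............................#######
................####..............####....#############
................####............#######################
................####...........#####################...
................####.....#######################.......
................##########################.............
.................#######################...............
P proj [322.77329585 210.82952925] post base [323.26203162 246.41221583]
post base from side [0.47622484 0.10059684 0.02      ]
```

```bash
python3 - <<'E'
from h import *
from scipy.optimize import least_squares
S=np.load("pics/side7.npy",allow_pickle=True).item();T=np.load("pics/top7.npy",allow_pickle=True).item();d=np.load("pics/w7.npy",allow_pickle=True).item()
im0=cv2.imread("pics/side0.png")[...,::-1].copy()
def gold(im):
    H,s,v=[cv2.cvtColor(im,cv2.COLOR_RGB2HSV)[...,i].astype(int) for i in range(3)];return (H>14)&(H<32)&(s>110)&(v>95)
g=gold(im0)
pts=[]
for y in range(242,258):
    xs=[x for x in range(306,344) if g[y,x]];pts+= [(xs[0]-.5,y),(xs[-1]+.5,y)]
for x in range(315,333):
    ys=[y for y in range(250,262) if g[y,x]];pts.append((x,ys[-1]+.5))
for z in(.02,.024,.028):
    w=np.array([onz(S,u,z)[:2] for u in pts]);r=least_squares(lambda p:np.linalg.norm(w-p[:2],axis=1)-p[2],[.49,.1,.05],loss="soft_l1",f_scale=.001);print(z,r.x.round(4),np.abs(r.fun).mean())
g=gold(S["image"]);o=[]
for y in range(178,217):
    xs=[x for x in range(295,344) if g[y,x]]
    if xs:
        o.append((xs[0]-.5,y)); 
        if y<205:o.append((xs[-1]+.5,y))
e=cv2.fitEllipse(np.array(o,np.float32));print("side cage ellipse",e)
H,s,v=[cv2.cvtColor(d["image"],cv2.COLOR_RGB2HSV)[...,i].astype(int) for i in range(3)]
g=(H>18)&(H<32)&(s>140)&(v>100);b=(H>105)&(H<128)&(s>150)&(v>70);w=(s<45)&(v>125)
print("\n".join("".join("#" if g[y:y+2,x:x+2].any() else "b" if b[y,x] else "o" if w[y,x] else "." for x in range(260,380,2)) for y in range(0,140,2)))
E
```

```text
0.02 [0.4977 0.0942 0.0525] 0.0008051675170699965
0.024 [0.496  0.0969 0.0522] 0.0008017371961087193
0.028 [0.4944 0.0997 0.052 ] 0.0007983067827480326
side cage ellipse ((318.2459411621094, 199.5601348876953), (47.389286041259766, 70.60322570800781), 2.972867488861084)
............................................................
............................................................
............................................................
............................................................
............................................................
............................................................
............................................................
............................................................
............................................................
....................################........................
.................#############...########...................
..............#######.....##.........######.................
............#####..........#..........#######...............
..........#####........#########....
[... 2740 characters left out ...]
ooooooooooo######............
...........######.oooooooooooooooooooooooo######............
...........######.ooooooooooo...oooooooooo######............
............#####.ooooooooo........ooooooo.####.............
............#####.oooooooo..........oooooo..................
..................ooooooo...........oooooo..................
..................ooooooo............oooo...................
...................ooooo.............ooo....................
.....................ooo....................................
............................................................
............................................................
............................................................
```

```bash
python3 - <<'E'
from h import *
S=np.load("pics/side7.npy",allow_pickle=True).item();d=np.load("pics/w7.npy",allow_pickle=True).item()
H,s,v=[cv2.cvtColor(d["image"],cv2.COLOR_RGB2HSV)[...,i].astype(int) for i in range(3)]
g=(H>18)&(H<32)&(s>140)&(v>100);o=[]
for y in range(17,88):
    xs=np.where(g[y,262:372])[0]+262
    if len(xs):
        if xs[0]<300:o.append((xs[0]-.5,y))
        if xs[-1]>330:o.append((xs[-1]+.5,y))
for x in range(296,340):o.append((x,np.argmax(g[:,x])-.5))
ew=cv2.fitEllipse(np.array(o,np.float32));print(ew)
c1,r1=wray(d,ew[0]);c2,r2=ray(S,(318.2,199.6))
t=np.linalg.lstsq(np.c_[r1,-r2],c2-c1,rcond=None)[0];a,b=c1+r1*t[0],c2+r2*t[1];C=(a+b)/2;print("cage",C.round(4),np.linalg.norm(a-b))
K=np.array([.4671,.1277,.2637])
for Q,n in((P,"P"),(np.array([.496,.097,.18]),"Pring")):
    u=C-Q;print(n,"len",np.linalg.norm(u).round(4),"head",np.degrees(np.arctan2(u[1],u[0])).round(2),"tilt",np.arctan2(-u[2],np.hypot(*u[:2])).round(3))
u=C-K;print("K->C len",np.linalg.norm(u),"(.148)","head",np.degrees(np.arctan2(u[1],u[0])).round(2),"tilt",np.arctan2(-u[2],np.hypot(*u[:2]))-np.arctan2(65,133))
v=B-np.array([.496,.097,.18]);print("goal",np.degrees(np.arctan2(v[1],v[0])),np.arctan2(-v[2],np.hypot(*v[:2])))
E
```

```text
((315.9773254394531, 53.83917999267578), (74.34774017333984, 97.74200439453125), 89.8978271484375)
cage [0.5405 0.048  0.1614] 0.00011255966490562744
P len 0.0681 head -47.84 tilt 0.277
Pring len 0.0688 head -47.81 tilt 0.274
K->C len 0.14902156845679565 (.148) head -47.39 tilt 0.30205300312032557
goal -49.64835858772045 0.340640926819679
```

```bash
python3 - <<'E'
from h import *
go([.4671,.1277,.2447],Rdown(np.radians(-47.6+90)))
E
```

```text
shift mm [ 57.9   0.6 167.7] turn [ 0.02  0.04 -2.8 ] F [-0.6  0.2 -0.6] t 7.5167
```

```bash
python3 -m handwheel '[{"x":0.058,"y":0.0005,"z":0.03,"wx":0,"wy":0,"wz":-2.8},{"x":0.058,"y":0.0005,"z":0.05,"wx":0,"wy":0,"wz":-2.8},{"x":0.058,"y":0.0005,"z":0.09,"wx":0,"wy":0,"wz":-2.8},{"x":0.058,"y":0.0005,"z":0.12,"wx":0,"wy":0,"wz":-2.8},{"x":0.058,"y":0.0005,"z":0.145,"wx":0,"wy":0,"wz":-2.8},{"x":0.058,"y":0.0005,"z":0.16,"wx":0,"wy":0,"wz":-2.8},{"x":0.058,"y":0.0005,"z":0.167,"wx":0,"wy":0,"wz":-2.8},{"x":0.058,"y":0.0005,"z":0.167,"wx":0,"wy":0,"wz":-2.8},{"x":0.058,"y":0.0005,"z":0.167,"wx":0,"wy":0,"wz":-2.8}]'; python3 - <<'E'
from h import *
go([.4671,.1277,.2447],Rdown(np.radians(-47.6+90)))
E
```

```text
time: 8.27
position: [0.4678, 0.1285, 0.2467]
tool_rot: [-2.874, 1.266, 0.0]
ft_force: [1.0, 0.6, 0.6]
grip_width: 0.69
grip_force: 0.0
shift mm [0.1 1.  2. ] turn [-0.07  0.03  0.06] F [1.  0.6 0.6] t 8.2667
```

Now grip, settling while it closes, then make the correction.

```bash
python3 -m handwheel '[{"x":0,"y":0.0005,"z":0.001,"wx":0,"wy":0,"wz":0},{"x":0,"y":0.0005,"z":0.001,"wx":0,"wy":0,"wz":0},{"x":0,"y":0.0005,"z":0.001,"wx":0,"wy":0,"wz":0},{"x":0,"y":0.0005,"z":0.001,"wx":0,"wy":0,"wz":0},{"x":0,"y":0.0005,"z":0.001,"wx":0,"wy":0,"wz":0},{"x":0,"y":0.0005,"z":0.001,"wx":0,"wy":0,"wz":0},{"x":0,"y":0.0005,"z":0.001,"wx":0,"wy":0,"wz":0},{"x":0,"y":0.0005,"z":0.001,"wx":0,"wy":0,"wz":0},{"x":0,"y":0.0005,"z":0.001,"wx":0,"wy":0,"wz":0},{"x":0,"y":0.0005,"z":0.001,"wx":0,"wy":0,"wz":0}]' 0.015 20; python3 m.py w8
python3 -m handwheel '[{"x":0.001,"y":-0.0006,"z":-0.0005,"wx":0,"wy":0,"wz":1},{"x":0.0025,"y":-0.0012,"z":-0.001,"wx":0,"wy":0,"wz":2},{"x":0.0036,"y":-0.0018,"z":-0.0015,"wx":0,"wy":0,"wz":2.5},{"x":0.0036,"y":-0.0018,"z":-0.0015,"wx":0,"wy":0,"wz":2.5},{"x":0.0036,"y":-0.0018,"z":-0.0015,"wx":0,"wy":0,"wz":2.5}]'; python3 m.py w9
```

```text
time: 9.1
position: [0.4677, 0.1285, 0.2458]
tool_rot: [-2.874, 1.265, -0.003]
ft_force: [2.3, 1.6, -1.2]
grip_width: 0.249
grip_force: 18.7
[278, 84, 80, 134, 9291] pod head -46.93109 [0.49771777 0.09533081]
[[371.2, 162.1], [264.0, 163.8]]
fork head -46.65132399124619
knob [0.4677 0.1285 0.2648] 0.09508893293360295 head -48.02203505243185 tilt 0.38888392685759854 [ 2.3  1.4 -1.1] toolx -47.52365871622261
time: 9.57
position: [0.4715, 0.1261, 0.2476]
tool_rot: [-2.845, 1.33, -0.003]
ft_force: [0.8, -1.5, 1.2]
grip_width: 0.247
grip_force: 19.2
[276, 91, 82, 127, 9070] pod head -48.556618 [0.5003306  0.09224766]
[[212.0, 149.5], [370.2, 165.8], [256.4, 175.5], [375.1, 208.2]]
knob [0.4714 0.1262 0.2666] 0.09491188938586524 head -49.7782195974463 tilt 0.44406804271982225 [ 1.1 -1.9  2.1] toolx -50.07843446490724
```

```bash
python3 -m handwheel '[{"x":0,"y":-0.0007,"z":0,"wx":0,"wy":0,"wz":0.8},{"x":0,"y":-0.0007,"z":0,"wx":0,"wy":0,"wz":0.8},{"x":0,"y":-0.0007,"z":0,"wx":0,"wy":0,"wz":0.8}]'; python3 m.py w10
python3 -m handwheel '[{"x":0,"y":0,"z":0,"wx":0,"wy":0,"wz":0},{"x":0,"y":0,"z":0,"wx":0,"wy":0,"wz":0},{"x":0,"y":0,"z":0,"wx":0,"wy":0,"wz":0},{"x":0,"y":0,"z":0,"wx":0,"wy":0,"wz":0},{"x":0,"y":0,"z":0,"wx":0,"wy":0,"wz":0}]' 0.06
python3 -m handwheel '[{"x":0,"y":0,"z":-0.03,"wx":0,"wy":0,"wz":0},{"x":0,"y":0,"z":-0.07,"wx":0,"wy":0,"wz":0},{"x":-0.03,"y":0,"z":-0.11,"wx":0,"wy":0,"wz":0},{"x":-0.058,"y":0,"z":-0.147,"wx":0,"wy":0,"wz":0},{"x":-0.058,"y":0,"z":-0.167,"wx":0,"wy":0,"wz":0},{"x":-0.058,"y":0,"z":-0.167,"wx":0,"wy":0,"wz":0},{"x":-0.058,"y":0,"z":-0.167,"wx":0,"wy":0,"wz":0},{"x":-0.058,"y":0,"z":-0.167,"wx":0,"wy":0,"wz":0}]' >/dev/null
cat > a.py <<'E'
from h import *
import sys
n=sys.argv[1];d=wrist(n+".png");S=ctrl.get_image("side");np.save("pics/"+n+"s",S,allow_pickle=True)
def hsv(im):return [cv2.cvtColor(im,cv2.COLOR_RGB2HSV)[...,i].astype(int) for i in range(3)]
H,s,v=hsv(d["image"]);g=(H>18)&(H<32)&(s>140)&(v>100);o=[]
for y in range(12,84):
    xs=np.where(g[y,255:380])[0]+255
    if len(xs):
        if xs[0]<300:o.append((xs[0]-.5,y))
        if xs[-1]>330:o.append((xs[-1]+.5,y))
for x in range(296,340):o.append((x,np.argmax(g[:,x])-.5))
ew=cv2.fitEllipse(np.array(o,np.float32))
m=(v<48);m[:105]=0;m[150:]=0;m[:,300:340]&=True;m[:,:300]=0;m[:,340:]=0
bw=[(q[0],q[1]) for q in blobs(m,40)[0]];print("wrist ell",ew,"dark",bw)
H,s,v=hsv(S["image"]);g=(H>14)&(H<32)&(s>110)&(v>95);o=[]
for y in range(178,217):
    xs=[x for x in range(295,344) if g[y,x]]
    if xs:
        o.append((xs[0]-.5,y))
        if y<205:o.append((xs[-1]+.5,y))
es=cv2.fitEllipse(np.array(o,np.float32));m=(v<45);q=np.zeros_like(m);q[190:210,316:338]=m[190:210,316:338];bs=[(z[0],z[1]) for z in blobs(q,25)[0]];print("side ell",es,"dark",bs)
def two(u,w):
    c1,r1=wray(d,u);c2,r2=ray(S,w);t=np.linalg.lstsq(np.c_[r1,-r2],c2-c1,rcond=None)[0];a,b=c1+r1*t[0],c2+r2*t[1];return (a+b)/2,np.linalg.norm(a-b)
C,e=two(ew[0],es[0]);print("cage",C.round(4),e)
wk=sys.argv[2:4] and tuple(map(float,sys.argv[2:4])) or bw[0][1]
K,e=two(wk,bs[0][1]);print("knob",K.round(4),e)
Q=np.array([.496,.097,.18])
def rep(n,u,o):print(n,np.linalg.norm(u).round(4),"head",np.degrees(np.arctan2(u[1],u[0])).round(2),"tilt",(np.arctan2(-u[2],np.hypot(*u[:2]))-o).round(3))
rep("P-C",C-Q,0);rep("K-P",Q-K,np.pi/4);rep("K-C",C-K,np.arctan2(65,133))
E
python3 m.py w11 2>/dev/null|head -3; python3 a.py w12
```

```text
time: 9.87
position: [0.471, 0.1266, 0.2476]
tool_rot: [-2.835, 1.348, -0.006]
ft_force: [5.1, -0.4, -2.5]
grip_width: 0.253
grip_force: 18.6
[277, 90, 81, 128, 9095] pod head -48.677418 [0.49493188 0.09846576]
[[212.9, 147.2], [369.8, 164.8], [256.4, 176.4], [375.0, 208.2], [358.1, 209.0]]
knob [0.4709 0.1267 0.2666] 0.09519497794741238 head -49.68035717222765 tilt 0.443788575337017 [ 3.7  0.2 -2.1] toolx -50.829062703345855
time: 10.33
position: [0.4698, 0.1269, 0.2473]
tool_rot: [-2.837, 1.347, -0.001]
ft_force: [0.5, 0.1, -0.4]
grip_width: 0.538
grip_force: 0.0
[291, 60, 51, 76, 3058] pod head -48.583473 [0.4966684 0.0963303]
[[349.1, 108.8], [283.5, 111.8]]
fork head -48.30469274823198
wrist ell ((314.4561767578125, 57.183380126953125), (77.5290298461914, 97.3667221069336), 90.96346282958984) dark [([308, 121, 20, 22, 196], [319.9, 133.7])]
side ell ((318.86566162109375, 202.0643768310547), (47.09978103637695, 76.4525146484375), 1.7325414419174194) dark [([322, 194, 8, 10, 54], [325.9, 198.7])]
cage [0.5392 0.0467 0.1506] 0.00026045989966324494
knob [0.4672 0.1265 0.2676] 0.002947827102825235
P-C 0.0725 head -49.34 tilt 0.417
K-P 0.0968 head -45.7 tilt 0.346
K-C 0.1589 head -47.95 tilt 0.374
```

```bash
python3 - <<'E'
from h import *
T=ctrl.get_image("top");np.save("pics/w12t",T,allow_pickle=True)
def circ(im,x,y,r0,r1,h=18):
    c=cv2.resize(cv2.cvtColor(im,cv2.COLOR_RGB2GRAY)[y-h:y+h,x-h:x+h],None,fx=8,fy=8,interpolation=cv2.INTER_CUBIC);c=cv2.convertScaleAbs(c,alpha=2)
    q=cv2.HoughCircles(c,cv2.HOUGH_GRADIENT,1,200,param1=60,param2=8,minRadius=int(r0*8),maxRadius=int(r1*8))
    return None if q is None else ((q[0,0,:2]+.5)/8-.5+[x-h,y-h],q[0,0,2]/8)
def sub(p):return np.load("pics/"+p+".npy",allow_pickle=True).item()
res={}
for n,(w,s,t) in {"old":("w7","side7","top7"),"new":("w12","w12s","w12t")}.items():
    W,S,T=sub(w),sub(s),sub(t)
    a=circ(W["image"],319,131,8.5,12.5);b=circ(S["image"],326,199,3.8,6.2,12);c=circ(T["image"],273,224,3.5,6,12);print(n,"wrist",a,"side",b,"top",c)
    rs=[wray(W,a[0]),ray(S,b[0])]
    A=np.zeros((3,3));bb=np.zeros(3)
    for o,r in rs:
        M=np.eye(3)-np.outer(r,r);A+=M;bb+=M@o
    K=np.linalg.solve(A,bb);u=np.array([.496,.097,.18])-K
    print(K.round(4),[np.linalg.norm(np.cross(K-o,r)).round(4) for o,r in rs],np.linalg.norm(u).round(4),np.degrees(np.arctan2(u[1],u[0])).round(2),(np.arctan2(-u[2],np.hypot(*u[:2]))-np.pi/4).round(3))
    # cage width profile in wrist: mid column of outline per row (heading), extremes
    H,s,v=[cv2.cvtColor(W["image"],cv2.COLOR_RGB2HSV)[...,i].astype(int) for i in range(3)];g=(H>18)&(H<32)&(s>140)&(v>100)
    ys,xs=np.where(g[8:95,258:378]);hull=cv2.convexHull(np.c_[xs+258,ys+8].astype(np.int32));M=cv2.moments(hull);x0,y0,w_,h_=cv2.boundingRect(hull);print("hull",(M["m10"]/M["m00"],M["m01"]/M["m00"]),(x0,y0,w_,h_))
E
```

```text
old wrist (array([319.5, 131.5]), np.float32(11.6)) side (array([326.375, 200.125]), np.float32(4.8125)) top (array([272.375, 224.625]), np.float32(4.725))
[0.4669 0.1285 0.2643] [np.float64(0.0004), np.float64(0.0004)] 0.0946 -47.21 0.315
hull (317.78483937419963, 55.43613941317298) (269, 18, 95, 77)
new wrist (array([316.5  , 131.125]), np.float32(11.5875)) side (array([325.75 , 198.625]), np.float32(4.75)) top (array([272.5, 224.5]), np.float32(5.3125))
[0.4702 0.1257 0.2658] [np.float64(0.0003), np.float64(0.0003)] 0.0941 -48.06 0.362
hull (314.6389726794794, 56.45361831710189) (267, 20, 96, 75)
```

```bash
python3 - <<'E'
from h import *
go([.4700,.1259,.2465],Rdown(np.radians(-48.8+90)))
E
```

```text
shift mm [ 58.4  -0.2 166.8] turn [-0.07  0.05 -2.06] F [-0.6 -0.1 -0.4] t 11.2
```

```bash
python3 -m handwheel '[{"x":0.058,"y":0,"z":0.03,"wx":0,"wy":0,"wz":-2},{"x":0.058,"y":0,"z":0.05,"wx":0,"wy":0,"wz":-2},{"x":0.058,"y":0,"z":0.09,"wx":0,"wy":0,"wz":-2},{"x":0.058,"y":0,"z":0.12,"wx":0,"wy":0,"wz":-2},{"x":0.058,"y":0,"z":0.145,"wx":0,"wy":0,"wz":-2},{"x":0.058,"y":0,"z":0.16,"wx":0,"wy":0,"wz":-2},{"x":0.058,"y":0,"z":0.167,"wx":0,"wy":0,"wz":-2},{"x":0.058,"y":0,"z":0.167,"wx":0,"wy":0,"wz":-2},{"x":0.058,"y":0,"z":0.167,"wx":0,"wy":0,"wz":-2}]'; python3 - <<'E'
from h import *
go([.4700,.1259,.2465],Rdown(np.radians(-48.8+90)))
E
```

```text
time: 11.95
position: [0.4705, 0.1268, 0.2478]
tool_rot: [-2.859, 1.297, -0.002]
ft_force: [-0.8, -0.1, 0.4]
grip_width: 0.687
grip_force: 0.0
shift mm [0.3 0.9 1.3] turn [-0.17 -0.02 -0.  ] F [-0.8 -0.1  0.4] t 11.95
```

```bash
python3 -m handwheel '[{"x":0,"y":0.0005,"z":0.0005,"wx":0,"wy":0,"wz":0},{"x":0,"y":0.0005,"z":0.0005,"wx":0,"wy":0,"wz":0},{"x":0,"y":0.0005,"z":0.0005,"wx":0,"wy":0,"wz":0},{"x":0,"y":0.0005,"z":0.0005,"wx":0,"wy":0,"wz":0},{"x":0,"y":0.0005,"z":0.0005,"wx":0,"wy":0,"wz":0},{"x":0,"y":0.0005,"z":0.0005,"wx":0,"wy":0,"wz":0},{"x":0,"y":0.0005,"z":0.0005,"wx":0,"wy":0,"wz":0},{"x":0,"y":0.0005,"z":0.0005,"wx":0,"wy":0,"wz":0},{"x":0,"y":0.0005,"z":0.0005,"wx":0,"wy":0,"wz":0},{"x":0,"y":0.0005,"z":0.0005,"wx":0,"wy":0,"wz":0}]' 0.015 20; python3 m.py w13
python3 -m handwheel '[{"x":0,"y":-0.0006,"z":0,"wx":0,"wy":0,"wz":0.6},{"x":0,"y":-0.0012,"z":0,"wx":0,"wy":0,"wz":1.2},{"x":0,"y":-0.0017,"z":0,"wx":0,"wy":0,"wz":1.5},{"x":0,"y":-0.0017,"z":0,"wx":0,"wy":0,"wz":1.5},{"x":0,"y":-0.0017,"z":0,"wx":0,"wy":0,"wz":1.5}]'; python3 m.py w14
```

```text
time: 12.78
position: [0.4704, 0.1267, 0.2471]
tool_rot: [-2.858, 1.296, -0.004]
ft_force: [1.9, 2.0, -1.1]
grip_width: 0.257
grip_force: 18.9
[278, 89, 80, 128, 9118] pod head -48.256805 [0.50011295 0.09269675]
[[370.8, 165.3], [264.7, 167.4], [376.4, 206.7]]
knob [0.4703 0.1267 0.2661] 0.09488836448686504 head -49.059421431984525 tilt 0.4273721274875324 [ 2.6  1.6 -1.5] toolx -48.79446757848388
time: 13.25
position: [0.471, 0.127, 0.2471]
tool_rot: [-2.842, 1.335, -0.004]
ft_force: [1.1, -0.5, -0.4]
grip_width: 0.255
grip_force: 19.2
[278, 90, 80, 127, 9118] pod head -48.81492 [0.5024918  0.08965927]
[[213.2, 145.6], [370.4, 165.0], [257.0, 174.4], [379.8, 202.8]]
knob [0.4709 0.127  0.2661] 0.09485837516531824 head -50.04878294111782 tilt 0.4282614868244792 [ 0.8 -0.4  0.6] toolx -50.320007304629506
```

```bash
python3 -m handwheel '[{"x":0,"y":-0.0008,"z":0,"wx":0,"wy":0,"wz":0.6},{"x":0,"y":-0.0014,"z":0,"wx":0,"wy":0,"wz":1},{"x":0,"y":-0.0014,"z":0,"wx":0,"wy":0,"wz":1},{"x":0,"y":-0.0014,"z":0,"wx":0,"wy":0,"wz":1}]'; python3 m.py w15
```

```text
time: 13.63
position: [0.4708, 0.1272, 0.2473]
tool_rot: [-2.828, 1.359, -0.008]
ft_force: [5.6, -0.1, -4.6]
grip_width: 0.254
grip_force: 18.4
[276, 90, 82, 127, 9135] pod head -48.945797 [0.5024368  0.08985116]
[[206.9, 158.0], [369.6, 163.4], [255.6, 176.5], [375.6, 207.9], [359.2, 208.2]]
knob [0.4707 0.1272 0.2663] 0.09514256332798404 head -49.97008791003104 tilt 0.4334613724087075 [ 5.4  0.3 -4.9] toolx -51.306889931362285
```

```bash
python3 -m handwheel '[{"x":0,"y":0,"z":0,"wx":0,"wy":0,"wz":0},{"x":0,"y":0,"z":0,"wx":0,"wy":0,"wz":0},{"x":0,"y":0,"z":0,"wx":0,"wy":0,"wz":0},{"x":0,"y":0,"z":0,"wx":0,"wy":0,"wz":0},{"x":0,"y":0,"z":0,"wx":0,"wy":0,"wz":0}]' 0.06
python3 -m handwheel '[{"x":0,"y":0,"z":-0.03,"wx":0,"wy":0,"wz":0},{"x":0,"y":0,"z":-0.07,"wx":0,"wy":0,"wz":0},{"x":-0.03,"y":0,"z":-0.11,"wx":0,"wy":0,"wz":0},{"x":-0.058,"y":0,"z":-0.147,"wx":0,"wy":0,"wz":0},{"x":-0.058,"y":0,"z":-0.167,"wx":0,"wy":0,"wz":0},{"x":-0.058,"y":0,"z":-0.167,"wx":0,"wy":0,"wz":0},{"x":-0.058,"y":0,"z":-0.167,"wx":0,"wy":0,"wz":0},{"x":-0.058,"y":0,"z":-0.167,"wx":0,"wy":0,"wz":0}]' >/dev/null
cat > c.py <<'E'
from h import *
def circ(im,x,y,r0,r1,h=18):
    c=cv2.resize(cv2.cvtColor(im,cv2.COLOR_RGB2GRAY)[y-h:y+h,x-h:x+h],None,fx=8,fy=8,interpolation=cv2.INTER_CUBIC);c=cv2.convertScaleAbs(c,alpha=2)
    q=cv2.HoughCircles(c,cv2.HOUGH_GRADIENT,1,200,param1=60,param2=8,minRadius=int(r0*8),maxRadius=int(r1*8))
    return ((q[0,0,:2]+.5)/8-.5+[x-h,y-h],q[0,0,2]/8)
W=wrist("w16.png");S=ctrl.get_image("side");a=circ(W["image"],319,131,8.5,12.5);b=circ(S["image"],326,199,3.8,6.2,12);print(a,b)
c1,r1=wray(W,a[0]);c2,r2=ray(S,b[0]);t=np.linalg.lstsq(np.c_[r1,-r2],c2-c1,rcond=None)[0];p,q=c1+r1*t[0],c2+r2*t[1];K=(p+q)/2
u=np.array([.496,.097,.18])-K;print(K.round(4),np.linalg.norm(p-q).round(4),np.linalg.norm(u).round(4),"head",np.degrees(np.arctan2(u[1],u[0])).round(2),"tilt",(np.arctan2(-u[2],np.hypot(*u[:2]))-np.pi/4).round(3),"tilt_h",np.arccos(np.hypot(*u[:2])/.0919)-np.pi/4)
E
python3 m.py w16 2>/dev/null; python3 c.py
python3 - <<'E'
from h import *
x=.0;y=YAW
a=np.array([np.cos(YAW),np.sin(YAW)])
go([.5392,-.1073,.30],Rdown(YAW))
E
```

```text
time: 14.1
position: [0.4698, 0.1277, 0.2473]
tool_rot: [-2.829, 1.358, -0.004]
ft_force: [-0.4, -0.3, 0.2]
grip_width: 0.546
grip_force: 0.0
[289, 59, 53, 77, 3061] pod head -48.328815 [0.5055868  0.08635423]
[[349.3, 108.7], [284.1, 111.2]]
fork head -49.19426109109589
knob [0.4329 0.1716 0.4322] 0.27068689212084324 head -49.72583287793958 tilt nan [ 0.3 -0.5 -0.7] toolx -51.336291075390264
(array([316.25, 131.75]), np.float32(11.875)) (array([325.625, 198.5  ]), np.float32(4.6375))
[0.4698 0.1271 0.2676] 0.0008 0.0962 head -48.99 tilt 0.358 tilt_h 0.33682013559883894
shift mm [284.3  91.5 112.6] turn [-0.16  0.1  45.68] F [ 0.9 -0.2  0.2] t 14.9167
```

Estimated aim is about -48.9° heading and 0.345 rad tilt, against a goal of -49.6° and 0.341. That puts the centre line within about 6 mm of the bowl's middle, so I accept it and go to the dial.

```bash
cat >> h.py <<'E'
def Rlean(th):
    c,s=np.cos(YAW),np.sin(YAW);X=np.array([c,s,0]);Y=np.array([-s,c,0]);Z=np.array([0,0,1.])
    z=-np.sin(th)*X-np.cos(th)*Z;x=-Y;return np.c_[x,np.cross(z,x),z]
D0=np.array([.473,-.1004,.1])
def dialpt(x,y,z):
    c,s=np.cos(YAW),np.sin(YAW);return np.array([D0[0]+c*x-s*y,D0[1]+s*x+c*y,z])
E
python3 - <<'E'
from h import *
go(dialpt(.072,.005,.24),Rlean(np.radians(15)),False)
E
python3 -m handwheel '[{"x":0.14,"y":0.045,"z":0,"wx":0,"wy":0,"wz":22},{"x":0.284,"y":0.09,"z":0.08,"wx":0,"wy":0,"wz":45.7},{"x":0.284,"y":0.09,"z":0.08,"wx":0,"wy":0,"wz":45.7},{"x":0.284,"y":0.09,"z":0.08,"wx":0,"wy":0,"wz":45.7},{"x":0.284,"y":0.09,"z":0.08,"wx":0,"wy":0,"wz":45.7},{"x":0.284,"y":0.09,"z":0.08,"wx":0,"wy":0,"wz":45.7},{"x":0.284,"y":0.09,"z":0.08,"wx":0,"wy":0,"wz":45.7},{"x":0.284,"y":0.09,"z":0.08,"wx":0,"wy":0,"wz":45.7},{"x":0.284,"y":0.09,"z":0.08,"wx":0,"wy":0,"wz":45.7},{"x":0.284,"y":0.09,"z":0.08,"wx":0,"wy":0,"wz":45.7}]' 0 20
python3 - <<'E'
from h import *
go(dialpt(.072,.005,.20),Rlean(np.radians(15)),False)
E
```

```text
shift mm [285.6  85.2 172.6] turn [-14.36  -5.88  45.43] F [ 0.9 -0.2  0.2] t 14.9167
time: 15.75
position: [0.485, -0.1284, 0.3346]
tool_rot: [-2.095, 2.28, -0.023]
ft_force: [0.4, 0.6, -0.4]
grip_width: 0.04
grip_force: 0.0
shift mm [-26.1 -52.2 137.5] turn [-17.34   1.06   2.33] F [ 0.4  0.6 -0.4] t 15.75
```

```bash
python3 -m handwheel '[{"x":0,"y":0,"z":0,"wx":0,"wy":0,"wz":0},{"x":0,"y":0,"z":0,"wx":0,"wy":0,"wz":0},{"x":0,"y":0,"z":0,"wx":0,"wy":0,"wz":0}]'
python3 - <<'E'
from h import *
go(dialpt(.072,.005,.20),Rlean(np.radians(15)),False)
E
```

```text
time: 16.0
position: [0.4862, -0.1269, 0.3354]
tool_rot: [-2.1, 2.277, -0.027]
ft_force: [-0.2, 0.3, -0.3]
grip_width: 0.007
grip_force: 0.0
shift mm [-24.6 -51.  138.3] turn [-17.41   0.89   2.54] F [-0.2  0.3 -0.3] t 16.0
```

```bash
python3 -m handwheel '[{"x":-0.025,"y":-0.051,"z":0.03,"wx":-7,"wy":0.4,"wz":1},{"x":-0.025,"y":-0.051,"z":0.06,"wx":-14,"wy":0.9,"wz":2.5},{"x":-0.025,"y":-0.051,"z":0.09,"wx":-17.4,"wy":0.9,"wz":2.5},{"x":-0.025,"y":-0.051,"z":0.12,"wx":-17.4,"wy":0.9,"wz":2.5},{"x":-0.025,"y":-0.051,"z":0.138,"wx":-17.4,"wy":0.9,"wz":2.5},{"x":-0.025,"y":-0.051,"z":0.138,"wx":-17.4,"wy":0.9,"wz":2.5},{"x":-0.025,"y":-0.051,"z":0.138,"wx":-17.4,"wy":0.9,"wz":2.5},{"x":-0.025,"y":-0.051,"z":0.138,"wx":-17.4,"wy":0.9,"wz":2.5}]'
python3 - <<'E'
from h import *
go(dialpt(.072,.005,.14),Rlean(np.radians(15)),False)
d=wrist("d1.png");H,s,v=[cv2.cvtColor(d["image"],cv2.COLOR_RGB2HSV)[...,i].astype(int) for i in range(3)]
for b in blobs(((H<5)|(H>174))&(s>180)&(v>90),20)[0]:
    p=wonz(d,b[1],.126);R0=d["rot"];q=p-dialpt(0,0,.1);c,sn=np.cos(YAW),np.sin(YAW);print(b[:2],p.round(4),"plinth x,y",q[0]*c+q[1]*sn,-q[0]*sn+q[1]*c)
E
```

```text
time: 16.67
position: [0.3713, -0.1267, 0.2522]
tool_rot: [2.006, -2.221, -0.26]
ft_force: [0.5, 0.9, 0.3]
grip_width: 0.006
grip_force: 0.0
shift mm [ -38.8 -191.1   72.6] turn [-2.34  0.47  1.26] F [0.5 0.9 0.3] t 16.6667
([123, 214, 33, 31, 775], [139.1, 229.0]) [ 0.5362 -0.1104  0.126 ] plinth x,y 0.06398382003665042 -0.002244987297548239
```

```bash
python3 -m handwheel '[{"x":0,"y":0,"z":0,"wx":0,"wy":0,"wz":0},{"x":0,"y":0,"z":0,"wx":0,"wy":0,"wz":0}]'; python3 - <<'E'
from h import *
s=ctrl.get_state();print(s["joint_positions"].round(3));R0=R.from_rotvec(s["tool_rot"]).as_matrix();print(R0.round(2).tolist())
for n in("w1","w16"):
    pass
go(dialpt(.072,.005,.2),Rlean(np.radians(15)),False)
E
```

```text
time: 16.88
position: [0.3714, -0.1272, 0.253]
tool_rot: [2.005, -2.222, -0.259]
ft_force: [0.3, 0.5, 0.3]
grip_width: 0.003
grip_force: 0.0
[ 1.889 -0.301 -1.381  1.765 -0.213  1.645 -2.691]
[[-0.1, -0.97, -0.22], [-0.99, 0.1, 0.04], [-0.01, 0.22, -0.98]]
shift mm [ -40.2 -178.    14.9] turn [-2.36  0.47  1.2 ] F [0.3 0.5 0.3] t 16.8833
```

```bash
python3 - <<'E'
from h import *
go([.50,-.13,.34],Rdown(np.radians(-30-90)),False)
E
```

```text
shift mm [ -11.7 -106.1 -112.8] turn [ 10.78   7.93 -65.6 ] F [0.3 0.5 0.3] t 16.8833
```

```bash
python3 -m handwheel '[{"x":0,"y":0,"z":-0.03,"wx":1,"wy":0.8,"wz":-6.6},{"x":0,"y":0,"z":-0.06,"wx":2.2,"wy":1.6,"wz":-13},{"x":-0.012,"y":-0.04,"z":-0.09,"wx":3.3,"wy":2.4,"wz":-20},{"x":-0.012,"y":-0.08,"z":-0.113,"wx":4.4,"wy":3.2,"wz":-26},{"x":-0.012,"y":-0.106,"z":-0.113,"wx":5.4,"wy":4,"wz":-33},{"x":-0.012,"y":-0.106,"z":-0.113,"wx":6.5,"wy":4.8,"wz":-39},{"x":-0.012,"y":-0.106,"z":-0.113,"wx":7.5,"wy":5.5,"wz":-46},{"x":-0.012,"y":-0.106,"z":-0.113,"wx":8.6,"wy":6.3,"wz":-52},{"x":-0.012,"y":-0.106,"z":-0.113,"wx":9.7,"wy":7.1,"wz":-59},{"x":-0.012,"y":-0.106,"z":-0.113,"wx":10.8,"wy":7.9,"wz":-65.6}]'; python3 - <<'E'
from h import *
print(ctrl.get_state()["joint_positions"].round(2))
go([.52,-.13,.34],Rdown(np.radians(30-90)),False)
E
```

```text
time: 17.72
position: [0.5006, -0.1287, 0.3397]
tool_rot: [3.009, -0.893, -0.016]
ft_force: [-0.3, 0.9, 0.3]
grip_width: 0.001
grip_force: 0.0
[ 1.42  0.15 -1.34  1.5   0.15  1.62 -2.06]
shift mm [17.  -9.5 -0.5] turn [-1.000e-02  6.400e-01 -6.307e+01] F [-0.3  0.9  0.3] t 17.7167
```

```bash
python3 -m handwheel '[{"x":0.017,"y":-0.01,"z":0,"wx":0,"wy":0.6,"wz":-6.5},{"x":0.017,"y":-0.01,"z":0,"wx":0,"wy":0.6,"wz":-13},{"x":0.017,"y":-0.01,"z":0,"wx":0,"wy":0.6,"wz":-19},{"x":0.017,"y":-0.01,"z":0,"wx":0,"wy":0.6,"wz":-26},{"x":0.017,"y":-0.01,"z":0,"wx":0,"wy":0.6,"wz":-32},{"x":0.017,"y":-0.01,"z":0,"wx":0,"wy":0.6,"wz":-39},{"x":0.017,"y":-0.01,"z":0,"wx":0,"wy":0.6,"wz":-45},{"x":0.017,"y":-0.01,"z":0,"wx":0,"wy":0.6,"wz":-51},{"x":0.017,"y":-0.01,"z":0,"wx":0,"wy":0.6,"wz":-57},{"x":0.017,"y":-0.01,"z":0,"wx":0,"wy":0.6,"wz":-63}]'
sed -i 's/x=-Y;return/x=Y;return/' h.py
python3 - <<'E'
from h import *
print(ctrl.get_state()["joint_positions"].round(2))
go(dialpt(.072,.005,.24),Rlean(np.radians(0)),False)
go(dialpt(.072,.005,.24),Rlean(np.radians(15)),False)
E
```

```text
time: 18.55
position: [0.5194, -0.1315, 0.3399]
tool_rot: [3.034, 0.803, -0.004]
ft_force: [0.4, -0.1, 0.7]
grip_width: 0.003
grip_force: 0.0
[ 1.36  0.24 -1.36  1.47  0.23  1.63 -1.04]
shift mm [ 36.1 -11.3  99.7] turn [ 3.000e-02  2.400e-01 -5.335e+01] F [ 0.4 -0.1  0.7] t 18.55
shift mm [ 36.1 -11.3  99.7] turn [ 13.93  -6.75 -53.07] F [ 0.4 -0.1  0.7] t 18.55
```

```bash
python3 -m handwheel '[{"x":0.018,"y":-0.005,"z":0,"wx":1.5,"wy":-0.7,"wz":-6},{"x":0.036,"y":-0.011,"z":0,"wx":3,"wy":-1.4,"wz":-12},{"x":0.036,"y":-0.011,"z":0.02,"wx":4.5,"wy":-2.1,"wz":-18},{"x":0.036,"y":-0.011,"z":0.04,"wx":6,"wy":-2.8,"wz":-24},{"x":0.036,"y":-0.011,"z":0.06,"wx":8,"wy":-3.7,"wz":-30},{"x":0.036,"y":-0.011,"z":0.08,"wx":9.5,"wy":-4.5,"wz":-36},{"x":0.036,"y":-0.011,"z":0.1,"wx":11,"wy":-5.3,"wz":-42},{"x":0.036,"y":-0.011,"z":0.1,"wx":12.5,"wy":-6,"wz":-48},{"x":0.036,"y":-0.011,"z":0.1,"wx":13.9,"wy":-6.7,"wz":-53},{"x":0.036,"y":-0.011,"z":0.1,"wx":13.9,"wy":-6.7,"wz":-53}]'
python3 - <<'E'
from h import *
print(ctrl.get_state()["joint_positions"].round(2))
go(dialpt(.072,.005,.16),Rlean(np.radians(15)),False)
d=wrist("d2.png");H,s,v=[cv2.cvtColor(d["image"],cv2.COLOR_RGB2HSV)[...,i].astype(int) for i in range(3)]
for b in blobs(((H<5)|(H>174))&(s>180)&(v>90),20)[0]:
    p=wonz(d,b[1],.126);q=p-dialpt(0,0,.1);c,sn=np.cos(YAW),np.sin(YAW);print(b[:2],p.round(4),"plinth x,y",q[0]*c+q[1]*sn,-q[0]*sn+q[1]*c)
E
```

```text
time: 19.38
position: [0.5455, -0.1042, 0.2379]
tool_rot: [-2.199, -1.938, 0.255]
ft_force: [-0.2, -0.4, -0.1]
grip_width: 0.007
grip_force: 0.0
[ 0.97  0.67 -1.32  1.37  0.54  1.82 -0.41]
shift mm [-0.3 19.9 75.3] turn [-0.14 -0.2  -0.17] F [-0.2 -0.4 -0.1] t 19.3833
([328, 182, 35, 33, 1014], [345.0, 198.1]) [ 0.5404 -0.1075  0.126 ] plinth x,y 0.06775056997978428 0.0011665307389424036
```

```bash
python3 -m handwheel '[{"x":0,"y":0.0065,"z":0.025,"wx":0,"wy":0,"wz":0},{"x":0,"y":0.013,"z":0.05,"wx":0,"wy":0,"wz":0},{"x":0,"y":0.02,"z":0.075,"wx":0,"wy":0,"wz":0},{"x":0,"y":0.0225,"z":0.085,"wx":0,"wy":0,"wz":0},{"x":0,"y":0.025,"z":0.094,"wx":0,"wy":0,"wz":0},{"x":0,"y":0.0265,"z":0.099,"wx":0,"wy":0,"wz":0}]'
cat > dz.py <<'E'
from h import *
import sys
S=ctrl.get_image("side");s=ctrl.get_state()
f=s["position"]-dialpt(0,0,0);c,sn=np.cos(YAW),np.sin(YAW);print("tcp plinth",(f[0]*c+f[1]*sn).round(4),(-f[0]*sn+f[1]*c).round(4),f[2].round(4),"F",s["ft_force"].round(1))
for n,d,rf in(("wrist",wrist("dz%s.png"%sys.argv[1]),wray),("side",S,ray)):
    H,sa,v=[cv2.cvtColor(d["image"],cv2.COLOR_RGB2HSV)[...,i].astype(int) for i in range(3)]
    for b in blobs(((H<5)|(H>174))&(sa>170)&(v>80),12)[0]:
        o,r=rf(d,b[1]);Y=np.array([-sn,c,0]);t=-((o-dialpt(0,0,.1))@Y)/(r@Y);p=o+t*r-dialpt(0,0,.1);X=p[0]*c+p[1]*sn;print(n,b[:2],"x,z",X.round(4),p[2].round(4),"r",np.hypot(X,p[2]).round(4),"dial",(.3-np.arctan2(p[2],X)+np.arctan2(6,70)).round(3))
E
python3 dz.py 1
```

```text
time: 19.93
position: [0.5448, -0.1046, 0.1366]
tool_rot: [-2.205, -1.936, 0.255]
ft_force: [-0.1, 0.0, 1.2]
grip_width: 0.007
grip_force: 0.0
tcp plinth 0.0717 0.0047 0.1362 F [-0.5  0.2 -0.5]
wrist ([295, 207, 49, 24, 905], [317.5, 219.0]) x,z 0.0585 -0.0058 r 0.0588 dial 0.485
side ([337, 174, 13, 11, 79], [342.9, 178.9]) x,z 0.0665 0.0233 r 0.0705 dial 0.048
```

```bash
python3 -m handwheel '[{"x":0,"y":0.0008,"z":0.003,"wx":0,"wy":0,"wz":0},{"x":0,"y":0.0016,"z":0.006,"wx":0,"wy":0,"wz":0},{"x":0,"y":0.0024,"z":0.009,"wx":0,"wy":0,"wz":0},{"x":0,"y":0.0031,"z":0.012,"wx":0,"wy":0,"wz":0},{"x":0,"y":0.0031,"z":0.012,"wx":0,"wy":0,"wz":0}]'; python3 dz.py 2
python3 -m handwheel '[{"x":0,"y":0.0008,"z":0.003,"wx":0,"wy":0,"wz":0},{"x":0,"y":0.0016,"z":0.006,"wx":0,"wy":0,"wz":0},{"x":0,"y":0.0024,"z":0.009,"wx":0,"wy":0,"wz":0},{"x":0,"y":0.0031,"z":0.012,"wx":0,"wy":0,"wz":0},{"x":0,"y":0.0031,"z":0.012,"wx":0,"wy":0,"wz":0}]'; python3 dz.py 3
```

```text
time: 20.45
position: [0.5444, -0.1043, 0.1239]
tool_rot: [-2.203, -1.938, 0.256]
ft_force: [-0.1, -0.2, 0.3]
grip_width: 0.01
grip_force: 0.0
tcp plinth 0.0714 0.005 0.1241 F [-0.4 -1.  -0.4]
wrist ([289, 212, 52, 19, 665], [312.8, 221.7]) x,z 0.0563 -0.0115 r 0.0575 dial 0.587
side ([337, 174, 13, 11, 77], [343.0, 179.0]) x,z 0.0661 0.0231 r 0.07 dial 0.049
time: 20.97
position: [0.545, -0.1042, 0.1118]
tool_rot: [-2.204, -1.938, 0.255]
ft_force: [0.9, 0.3, 4.1]
grip_width: 0.003
grip_force: 1.9
tcp plinth 0.0718 0.005 0.1122 F [ 0.3 -0.5  3.9]
wrist ([282, 217, 54, 14, 393], [306.8, 223.9]) x,z 0.0538 -0.0175 r 0.0566 dial 0.699
side ([337, 176, 13, 9, 63], [343.4, 179.8]) x,z 0.0644 0.0205 r 0.0676 dial 0.077
```

```bash
python3 -m handwheel '[{"x":0,"y":0.0008,"z":0.003,"wx":0,"wy":0,"wz":0},{"x":0,"y":0.0016,"z":0.006,"wx":0,"wy":0,"wz":0},{"x":0,"y":0.0016,"z":0.006,"wx":0,"wy":0,"wz":0}]'; python3 dz.py 4
python3 -m handwheel '[{"x":0,"y":0.0008,"z":0.003,"wx":0,"wy":0,"wz":0},{"x":0,"y":0.0016,"z":0.006,"wx":0,"wy":0,"wz":0},{"x":0,"y":0.0016,"z":0.006,"wx":0,"wy":0,"wz":0}]'; python3 dz.py 5
```

```text
time: 21.32
position: [0.5466, -0.1044, 0.106]
tool_rot: [-2.207, -1.939, 0.25]
ft_force: [5.0, -1.3, 5.8]
grip_width: 0.005
grip_force: 3.7
tcp plinth 0.0735 0.0051 0.1062 F [ 4.1 -1.5  5.3]
wrist ([280, 218, 55, 13, 365], [306.0, 224.2]) x,z 0.0552 -0.0229 r 0.0598 dial 0.779
side ([337, 177, 13, 9, 61], [343.2, 180.7]) x,z 0.065 0.0162 r 0.067 dial 0.142
time: 21.67
position: [0.5481, -0.1046, 0.1]
tool_rot: [-2.209, -1.94, 0.247]
ft_force: [7.5, -0.5, 5.0]
grip_width: 0.005
grip_force: 4.2
tcp plinth 0.0749 0.005 0.1002 F [ 8.1 -0.7  4.8]
wrist ([279, 219, 56, 12, 343], [305.8, 224.6]) x,z 0.0569 -0.0281 r 0.0634 dial 0.844
side ([337, 177, 12, 10, 60], [342.9, 181.6]) x,z 0.0661 0.0116 r 0.0671 dial 0.211
```

```bash
python3 - <<'E'
from h import *
def asc(im,x0,x1,y0,y1,st=1):
    H,s,v=[cv2.cvtColor(im,cv2.COLOR_RGB2HSV)[...,i].astype(int) for i in range(3)]
    def ch(y,x):
        h,a,b=H[y,x],s[y,x],v[y,x]
        if (h<6 or h>173) and a>150 and b>60:return "R"
        if a<50 and b>120:return "o"
        if b<45:return "#"
        if b<90 and a<90:return "+"
        if 35<h<85 and a>100:return "G"
        return "."
    print(x0,y0);print("\n".join("".join(ch(y,x) for x in range(x0,x1,st)) for y in range(y0,y1,st)))
asc(ctrl.get_image("side")["image"],322,392,160,205)
asc(ctrl.get_image("wrist")["image"],240,380,190,300,2)
E
```

```text
322 160
++++..+++++++++####+##+++++##############.............................
+#++..+++++++++..+######++++++##########..............................
++++..+++++++#...+###.....#+##########................................
+++++..+++++++.oooo.+.....###########.................................
.++++#++++++++.....oooooo+##########..................................
.......++++++#...#+++...o.###+#####...................................
.........###++######..o...+##++###....................................
..........##########.oooo..##+###.....................................
..........##########.ooo...#####......................................
...........#########.ooo...+###.......................................
...........#########.oo....+##........................................
............########.oo...............................................
............########.oo...............................................
.............#######...oo.............................................
.............########.ooo.............................................
.............########ooo...
[... 5315 characters left out ...]
........................++++++..+++++........................
.................................++++++.++++++........................
.................................++++++.++++++........................
.................................++++++.++++++........................
.................................++++++.++++++........................
.................................++++++.++++++........................
................................#++++++.++++++#+++....................
..............................++#++++++.++++++#+++....................
..............................++#++++++.++++++#+++....................
..............................++#++++++.++++++........................
```

```bash
python3 -m handwheel '[{"x":0,"y":0.002,"z":-0.0005,"wx":0,"wy":0,"wz":0},{"x":0,"y":0.004,"z":-0.001,"wx":0,"wy":0,"wz":0},{"x":0,"y":0.004,"z":-0.001,"wx":0,"wy":0,"wz":0}]'; python3 dz.py 6; python3 -c "
from h import *
s=ctrl.get_state();print(s['torque'].round(2),s['joint_positions'].round(2))"
```

```text
time: 22.12
position: [0.5485, -0.1046, 0.0992]
tool_rot: [-2.203, -1.938, 0.256]
ft_force: [0.8, -0.7, 2.7]
grip_width: 0.009
grip_force: 2.0
tcp plinth 0.0754 0.005 0.0992 F [1.3 0.1 3. ]
wrist ([278, 219, 56, 12, 350], [305.5, 224.7]) x,z 0.0571 -0.0285 r 0.0638 dial 0.848
side ([337, 178, 12, 9, 60], [342.8, 181.7]) x,z 0.0665 0.011 r 0.0674 dial 0.222
[-0.14 -0.43  0.03] [ 0.96  0.77 -1.24  1.53  0.62  1.6  -0.46]
```

```bash
python3 -m handwheel '[{"x":0,"y":0.0014,"z":0.0035,"wx":0,"wy":0,"wz":0},{"x":0,"y":0.0028,"z":0.007,"wx":0,"wy":0,"wz":0},{"x":0,"y":0.0041,"z":0.0105,"wx":0,"wy":0,"wz":0},{"x":0,"y":0.0041,"z":0.0105,"wx":0,"wy":0,"wz":0}]' | grep ft_; python3 dz.py 7
python3 -m handwheel '[{"x":0,"y":0.0009,"z":0.0035,"wx":0,"wy":0,"wz":0},{"x":0,"y":0.0017,"z":0.007,"wx":0,"wy":0,"wz":0},{"x":0,"y":0.0024,"z":0.011,"wx":0,"wy":0,"wz":0},{"x":0,"y":0.0024,"z":0.011,"wx":0,"wy":0,"wz":0}]' | grep ft_; python3 dz.py 8
```

```text
ft_force: [2.3, 0.1, 4.2]
tcp plinth 0.077 0.005 0.0878 F [1.9 0.1 3.6]
wrist ([275, 221, 56, 10, 294], [304.4, 225.1]) x,z 0.0581 -0.039 r 0.0699 dial 0.977
side ([337, 180, 12, 9, 54], [342.5, 183.6]) x,z 0.0674 0.002 r 0.0674 dial 0.356
ft_force: [3.3, -1.2, 4.5]
tcp plinth 0.0768 0.005 0.0769 F [3.8 0.3 4.9]
wrist ([274, 223, 56, 8, 230], [305.9, 225.6]) x,z 0.0594 -0.049 r 0.077 dial 1.076
side ([336, 182, 13, 9, 51], [342.5, 185.7]) x,z 0.0671 -0.0073 r 0.0675 dial 0.494
```

```bash
python3 -m handwheel '[{"x":0,"y":0.0004,"z":0.004,"wx":0,"wy":0,"wz":0},{"x":0,"y":0.0006,"z":0.0075,"wx":0,"wy":0,"wz":0},{"x":0,"y":0.0007,"z":0.0113,"wx":0,"wy":0,"wz":0},{"x":0,"y":0.0007,"z":0.0113,"wx":0,"wy":0,"wz":0}]' | grep ft_; python3 dz.py 9
python3 -m handwheel '[{"x":0,"y":-0.0002,"z":0.004,"wx":0,"wy":0,"wz":0},{"x":0,"y":-0.0005,"z":0.0075,"wx":0,"wy":0,"wz":0},{"x":0,"y":-0.0009,"z":0.0112,"wx":0,"wy":0,"wz":0},{"x":0,"y":-0.0009,"z":0.0112,"wx":0,"wy":0,"wz":0}]' | grep ft_; python3 dz.py 10
```

```text
ft_force: [3.7, -0.2, 3.4]
tcp plinth 0.0737 0.0048 0.0655 F [ 3.6 -0.8  4.9]
wrist ([301, 224, 30, 7, 167], [316.6, 226.7]) x,z 0.0645 -0.0594 r 0.0877 dial 1.13
side ([339, 185, 9, 7, 38], [342.9, 188.0]) x,z 0.0652 -0.0167 r 0.0673 dial 0.637
ft_force: [5.5, -1.1, 5.9]
tcp plinth 0.0711 0.0049 0.0556 F [ 5.2 -0.1  5.8]
wrist ([301, 224, 28, 7, 159], [316.3, 226.8]) x,z 0.0617 -0.0692 r 0.0927 dial 1.227
side ([340, 187, 9, 7, 35], [343.9, 189.9]) x,z 0.0608 -0.0231 r 0.0651 dial 0.748
```

```bash
cat > f.py <<'E'
from h import *
import sys
F=[]
for i in range(3):
    S=ctrl.get_image("side");F.append(ctrl.get_state()["ft_force"])
s=ctrl.get_state();f=s["position"]-dialpt(0,0,0);c,sn=np.cos(YAW),np.sin(YAW);F=np.mean(F,0);fx=F[0]*c+F[1]*sn
H,sa,v=[cv2.cvtColor(S["image"],cv2.COLOR_RGB2HSV)[...,i].astype(int) for i in range(3)]
b=blobs(((H<5)|(H>174))&(sa>170)&(v>80),12)[0]
print("x,z",(f[0]*c+f[1]*sn).round(4),f[2].round(4),"F",round(fx,1),F.round(1),"Fn",round(fx*.47+F[2]*.88,1),[q[:2] for q in b])
E
for i in 1; do python3 f.py; done
python3 -m handwheel '[{"x":0,"y":-0.0004,"z":0.0015,"wx":0,"wy":0,"wz":0},{"x":0,"y":-0.0008,"z":0.003,"wx":0,"wy":0,"wz":0}]' | grep ft_; python3 f.py
python3 -m handwheel '[{"x":0,"y":-0.0004,"z":0.0015,"wx":0,"wy":0,"wz":0},{"x":0,"y":-0.0008,"z":0.003,"wx":0,"wy":0,"wz":0}]' | grep ft_; python3 f.py
```

```text
x,z 0.0712 0.056 F 4.9 [ 4.8 -1.2  5.6] Fn 7.2 [([340, 187, 9, 7, 35], [343.6, 190.0])]
ft_force: [6.5, -0.8, 4.6]
x,z 0.0702 0.0531 F 6.9 [ 6.9 -0.9  5. ] Fn 7.7 [([340, 188, 9, 7, 33], [343.8, 190.8])]
ft_force: [8.1, -1.0, 4.2]
x,z 0.0688 0.0503 F 6.5 [ 6.5 -0.9  3.5] Fn 6.2 [([341, 188, 9, 7, 29], [344.2, 191.2])]
```

```bash
python3 -m handwheel '[{"x":0,"y":-0.0005,"z":0.001,"wx":0,"wy":0,"wz":0},{"x":0,"y":-0.001,"z":0.002,"wx":0,"wy":0,"wz":0}]' | grep ft_; python3 f.py
python3 -m handwheel '[{"x":0,"y":-0.0005,"z":0.001,"wx":0,"wy":0,"wz":0},{"x":0,"y":-0.001,"z":0.002,"wx":0,"wy":0,"wz":0}]' | grep ft_; python3 f.py
python3 - <<'E'
from h import *
S=ctrl.get_image("side")
H,s,v=[cv2.cvtColor(S["image"],cv2.COLOR_RGB2HSV)[...,i].astype(int) for i in range(3)]
def ch(y,x):
    h,a,b=H[y,x],s[y,x],v[y,x]
    return "R" if (h<6 or h>173) and a>140 and b>60 else "o" if a<60 and b>110 else "#" if b<45 else "+" if b<90 and a<90 else "G" if 35<h<85 and a>100 else "."
print("\n".join("".join(ch(y,x) for x in range(325,378)) for y in range(172,206)))
E
```

```text
ft_force: [7.0, 0.6, 4.2]
x,z 0.0672 0.0485 F 6.6 [ 6.6 -0.3  3.2] Fn 5.9 [([341, 189, 8, 7, 28], [344.3, 192.0])]
ft_force: [7.1, -1.1, 3.0]
x,z 0.0659 0.0469 F 7.3 [ 7.2 -1.   3.1] Fn 6.1 [([342, 189, 8, 7, 25], [344.7, 192.4])]
+++++##++.......+++++++++++++++#########.............
++++..++++++++......++++++++++##########.............
++++..+++++++++#++.+##+++++++##########..............
+++..+++++++++..######++++############...............
+++..++++#+++....###...+++++#########................
++##..++++#++.ooo.+......###########.................
..+#+..#+++++...ooooooo..#########+..................
.......++++++...#++..ooo+#########...................
.........##++######...+.+##++####....................
..........#########.......#++###.....................
..........#########.o.....#####....oo................
..........#########.oo....####..oooooooo.............
..........#########.oo....+#...oooooooooo............
..o........########..o.G......oooooooooooo........###
...oo.......#######+GGooo....oooooooooooooo......+###
.......o.....######GGoooG...oooooooooooooooo++..+####
..o..
[... 266 characters left out ...]
................RRRRoooooo.+##++.oooooooo+##+++++++.
##..o...........RRRRRoooooo.#####++.ooooo+#.++++#+.++
####.............RRRRR....oo#######+++oo+#+++++++++++
#####............RR.######++#########++#++++#+++++.++
+####......+#....######+++##############+++++++++++++
+####+....+.#......+#################++++++++++++++++
#####+...#..#.....#+++################+++++.+++++++++
#####+....###..+..++++++################+++++++++++++
#####.............+++++###################+++++++++##
####oo...+##......++++#####+################+++++++##
##+oooo+##.#..+#..#++++######+################+++++##
oooooooo+#.#..##...++++++#######################++###
oooooooo+....+#+..#++++.+++++########################
```

```bash
python3 - <<'E'
from h import *
S=ctrl.get_image("side")
H,s,v=[cv2.cvtColor(cv2.imread("pics/side0.png")[...,::-1].copy(),cv2.COLOR_RGB2HSV)[...,i].astype(int) for i in range(3)]
m=((H<6)|(H>173))&(s>140)&(v>60)
print("rest image");print("\n".join("".join("R" if m[y,x] else "o" if s[y,x]<60 and v[y,x]>110 else "." for x in range(330,375)) for y in range(170,192)))
for dl in(0,.8,.85,.9,.95,1.0,1.1):
    a=.3-dl;o=[]
    for r,y in((52,15),(52,-15),(88,-15),(88,15)):
        x=r*np.cos(a)-6*np.sin(a);z=r*np.sin(a)+6*np.cos(a);o.append(proj(S,dialpt(x/1e3,y/1e3,.1+z/1e3)).round(1).tolist())
    print(dl,o)
E
```

```text
rest image
.............oo.oo...........................
.............ooooo...........................
.............oooo............................
.............ooo.............................
...........RRR...............................
..........RRRRR..............................
.........RRRRRRRR............................
........RRRRRRRRRR...........................
.......RRRRRRRRRRRR..........................
.......RRRRRRRRRRRRR.........................
........RRRRRRRRRRR.o........................
.........RRRRRRRRR.ooo.......................
...........RRRRRR.oooooo.....ooo.............
............RRRR.oooooooo..oooooooo..........
.............RRRoooooooooooooooooooo.........
................oooooooooooooooooooooo.......
.................oooooooooooooooooooooo......
..................ooooooooooooooooooooo......
...................ooooooooooooooooooooo.....
..................oo.ooooooooooooooooooo.....
...................ooooooooooooooooooooo.....
...................oooo.ooooooooooooooo......
0 [[344.9, 184.1], [350.1, 179.2], [341.6, 172.7], [336.4, 177.5]]
0.8 [[344.4, 193.1], [349.5, 188.2], [341.7, 188.2], [336.6, 193.0]]
0.85 [[344.6, 193.8], [349.7, 188.8], [342.1, 189.2], [337.0, 194.1]]
0.9 [[344.9, 194.4], [350.0, 189.5], [342.6, 190.3], [337.5, 195.2]]
0.95 [[345.2, 195.1], [350.3, 190.1], [343.1, 191.4], [338.1, 196.2]]
1.0 [[345.5, 195.7], [350.6, 190.8], [343.7, 192.4], [338.6, 197.3]]
1.1 [[346.3, 197.0], [351.3, 192.1], [344.9, 194.5], [339.9, 199.4]]
```

```bash
python3 -m handwheel '[{"x":0,"y":0.0003,"z":0.0012,"wx":0,"wy":0,"wz":0},{"x":0,"y":0.0006,"z":0.0024,"wx":0,"wy":0,"wz":0},{"x":0,"y":0.0006,"z":0.0024,"wx":0,"wy":0,"wz":0}]' | grep ft_; python3 f.py; python3 f.py
```

```text
ft_force: [4.6, -0.8, 5.5]
x,z 0.0648 0.0445 F 5.3 [ 5.2 -1.2  5. ] Fn 6.9 [([342, 190, 8, 7, 29], [345.0, 193.1])]
x,z 0.0648 0.0445 F 5.1 [ 4.9 -1.2  5.3] Fn 7.1 [([342, 190, 8, 7, 29], [345.0, 193.1])]
```

```bash
python3 - <<'E'
from h import *
S=ctrl.get_image("side");h=12;x,y=326,199
c=cv2.resize(cv2.cvtColor(S["image"],cv2.COLOR_RGB2GRAY)[y-h:y+h,x-h:x+h],None,fx=8,fy=8,interpolation=cv2.INTER_CUBIC);c=cv2.convertScaleAbs(c,alpha=2)
q=cv2.HoughCircles(c,cv2.HOUGH_GRADIENT,1,200,param1=60,param2=8,minRadius=30,maxRadius=50)[0,0];print((q[:2]+.5)/8-.5+[x-h,y-h])
H,s,v=[cv2.cvtColor(S["image"],cv2.COLOR_RGB2HSV)[...,i].astype(int) for i in range(3)];print([b[:2] for b in blobs((H>100)&(H<118)&(s>110)&(v>60),60)[0]])
s=ctrl.get_state();print(s["time"],s["ft_force"].round(1),s["position"].round(4))
E
```

```text
[325.5   198.625]
[([288, 145, 32, 26, 567], [302.3, 155.6]), ([320, 184, 8, 11, 65], [322.8, 188.9]), ([301, 196, 13, 14, 101], [305.8, 202.5])]
26.0667 [ 4.9 -1.8  3.9] [ 0.5379 -0.1035  0.0445]
```

The knob and the bowl are where they were, the dial has passed the third dip, and the finger is still holding it.

```bash
python3 -c "
from bench import ctrl
print(ctrl.close_job())"
```

```text
the job is handed in; nothing more can be done
None
```

I handed the job in with the fan aimed at the blue bowl (estimated within about 6 mm of its middle) and the fingers still holding the dial just past the third click (about 0.95 rad). Both figures come from camera and force estimates; in the last side image the fan's knob and the blue bowl had not moved, but I did not re-check the other items at the end.

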